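# Lay out the small cheeses on the ripening board for the grader

## Task

Lay out the five small cheeses on the black ripening board for grading: the tall drum upright on the board exactly midway between the big wheel and the big square cheese, and the pyramid on the board straight behind the drum (towards the board's back edge, away from the robot) with a gap of about 25 mm between their feet. Put the flat disc centred on top of the big wheel and the little button cheese centred on top of that disc, and put the brick-shaped loaf centred on top of the big square cheese, its sides parallel to the big cheese's sides (either way round). Everything stands upright and released at the end; do not knock or shift the jar and the steel weight.

Things in the scene. Friction and masses are not known exactly. Their poses are not given: they have to be found in the camera images.
- board: Black perforated board with pine strips on its long edges, fixed; 420 mm long (y), 170 mm deep (x), top at z = 20 mm. Origin: on the underside, exactly midway between the big wheel and big square cheese that stand on it (at y = +140 and -140 mm, either way round). x points to its back edge, away from the robot; front edge at x = -70 mm, back edge at x = +100 mm.
- wheel: Big round cheese, diameter 116 mm at mid-height (flat top 110 mm across), 56 mm high, darker mature rind, standing fixed on the ripening board, left or right. Origin: centre of its underside; its flat top is at z = 56 mm of its frame.
- block: Big square cheese, 108 x 108 mm, 56 mm high, darker mature rind, standing fixed on the ripening board at the other end from the wheel, its sides parallel to the board's edges (x and y axes along its sides). Origin: centre of its underside; its flat top is at z = 56 mm.
- drum: Small pale cheese, a tall upright cylinder, diameter 46 mm, 64 mm high, loose. Origin: centre of its underside, z up.
- pyramid: Small pale cheese, a blunt four-sided pyramid: square base 50 mm, square flat top 30 mm, 52 mm high, loose. Origin: centre of its underside, z up, x and y axes square to its side faces.
- disc: Small pale cheese, a flat round disc, diameter 62 mm, 26 mm high, loose. Origin: centre of its underside, z up.
- button: The smallest pale cheese, a little round one, diameter 34 mm, 22 mm high, loose. Origin: centre of its underside, z up.
- loaf: Small pale cheese, a brick with rounded edges, 72 mm long (its x), 42 mm wide (its y), 34 mm high, loose. Origin: centre of its underside, z up.
- jar: Bystander: amber glass jar with white lid, diameter 50 mm, 70 mm high, loose. Origin: centre of its underside.
- weight: Bystander: polished steel press weight, diameter 60 mm with a knob on top, 58 mm high in all, loose. Origin: centre of its underside.
Not all that is in view belongs to the job. Leave any yellow look-alike of the drum alone.

How it is judged:
By the outcome, as a careful person would: the job done as asked, in the order asked, and still so for the second after the job is handed in, with the robot touching nothing.
It also fails if it takes over 112 s, if anything falls off the work surface, if the arm or the gripper's body presses on something with over 40 N, if the wrist force passes 120 N, or if a joint passes its speed limit or range.

## Robot

A 7-joint arm with a two-finger parallel gripper is mounted at the origin on the work surface. World frame = base frame: x ahead of the robot, y to its left, z up, the work surface at z = 0. Lengths are in m, angles in degrees, forces in N, time in s.
With the tool pointing down it reaches from about 0.425 to 0.875 m from the base axis. Payload 8.4 kg.
Tool frame: the origin (TCP) lies between the finger pads; the fingertips stand 14 mm ahead of it and the grasp point (between the pads) lies 5 mm behind it; x points along the fingers, z is the direction in which the jaws open and shut, and the axes are right-handed (so a half turn about x gives the same grasp; the last joint's range is limited). The gripper opens to 87 mm and grips with 3 to 60 N. Pads are 19 mm wide; open, the fingers measure 117 mm over their backs; the gripper's body (75 mm by 190 mm) begins 51 mm behind the grasp point.
Start: joints at [64.389, 19.091, 2.286, 83.961, -0.768, 76.965, -3.352], TCP at [0.222, -0.611, 0.237] pointing down, gripper open.
Joint ranges: [-147.57, 147.57], [-21.85, 119.76], [-74.77, 79.35], [14.55, 137.4], [-85.83, 265.84], [4.83, 119.75], [-152.11, 152.11]. Speed limits (degrees/s): [127.2, 127.2, 159.86, 159.86, 180, 180, 180].

## Interface

Orientations are given as a 3x3 rotation matrix whose columns are the frame's x, y, z axes.
In Python, from plant import bot, imaging, spotter gives the robot as it stands.
- The arm moves only by the shell command python3 -m creep 'ROWS' [FORCE]. ROWS is JSON, a list of rows, each an object of numbers: "dx", "dy", "dz": the shift along the tool's x, y, z in m; "rx", "ry", "rz": the turn, a rotation vector about the tool's x, y, z in degrees; "gripper": the finger opening in m, from 0 to 0.087. A call has 1 to 8 rows; each row is the pose to reach, as a shift and turn from the pose measured when the call began, along the tool's axes at that moment; what a row does not reach only later rows make up. A row lasts 1/8 s, in which the tool goes at most 62.5 mm and 10.7 degrees, less where a joint would pass 70% of its speed; a pose out of reach is approached as far as the arm can. A call with a gripper value outside its range is refused whole. The fingers move at their own pace and stop on an object; FORCE is the grip in N (left out, the last holds). Time passes only in rows, so rows that repeat a pose let the fingers close. It gives the time, the measured TCP pose, the force and the opening at its end, in the units of the state.
- bot.get_obs(): the state, without advancing time (a new reading comes with each control period).
- imaging.snapshot(name): name is "scene" or "top"; returns the picture (384x512x3 uint8, red, green, blue); there is no depth.
- imaging.camera_params(name): a dict with "fx", "fy", "cx", "cy" (pixels), "camera_from_world" (4x4, takes a point from world to camera coordinates). Camera axes: x right, y down, z forward; pixel columns grow to the right and rows downward; lengths in m; the calibration is good to about 2 mm. A picture is of the moment at which its call begins. camera_params takes no time and is no camera call.
- bot.finish_job(): hands the job in, once; it reports no verdict.
Trained networks look in the newest picture that a camera, given by its name, has taken for a name from the list of things; names that differ only in an ending like _2 or _b are one class to them, and where a whole thing is asked for, a point or a joint stands for the part that bears it (a point fixed in the world has none). Each returns a list of dicts, best first, with "confidence" (0 to 1); they miss things now and then, are a little off and sometimes report something else, mostly with a low value. They report only what shows in the picture. A call takes as long as a camera call. They do not tell look-alikes from the thing itself.
- spotter.find_in(camera, thing): "rect" ([centre column, centre row, width, height] in pixels, round what is visible of it).
- spotter.silhouettes(camera, thing): "pixels" (384x512 bool, what is visible of it) and "rect" ([centre column, centre row, width, height] in pixels, round what is visible of it).
The state is a dict: "clock": time; "joint_positions": joint angles; "joint_velocities": joint speeds; "tau": joint torques, N m; "position": TCP position; "ee_rot": TCP orientation; "force": force on the tool from outside, world axes, zero at the start; "moment": the same for the moment, N m; "grip_width": finger opening in m.
Only numpy, scipy, OpenCV 4.12 (cv2) and the standard library are available. Lean on these libraries where they do the work, as an engineer would, in place of code of your own. Each camera call takes 0.05 s, during which the arm holds its last target.

## Working session

There is one attempt and no reset: what is moved stays moved. The work goes in short steps, Python scripts to look and compute and a shell command to move; the robot and the scene stay as the last step left them, time stands still between calls to the robot, and variables do not carry over. Pictures are saved under pics/ and viewed, and the job is handed in when it is done.

```bash
ls; mkdir -p pics
python3 - <<'E'
from plant import bot, imaging, spotter
import cv2,numpy as np
o=bot.get_obs(); print(o['clock'],o['position'],np.round(o['ee_rot'],3).tolist(),o['grip_width'])
for n in("scene","top"):
    cv2.imwrite(f"pics/{n}0.png",cv2.resize(imaging.snapshot(n)[:,:,::-1],(800,600),interpolation=cv2.INTER_CUBIC))
    c=imaging.camera_params(n); print(n,c['fx'],c['cx'],c['cy'],np.round(c['camera_from_world'],3).tolist())
E
```

```text
pics
0.0 [ 0.2213967  -0.61066951  0.2356612 ] [[-0.001, 0.94, 0.341], [0.001, 0.341, -0.94], [-1.0, -0.0, -0.002]] 0.0874865457460808
scene 447.805964574506 250.14830738938994 191.66080177904846 [[-0.161, 0.987, 0.014, 0.065], [0.503, 0.095, -0.859, -0.188], [-0.849, -0.131, -0.512, 1.769], [0.0, 0.0, 0.0, 1.0]]
top 381.8787144926704 257.8727950972635 194.03752769348176 [[-0.019, -0.999, -0.028, 0.017], [-0.992, 0.022, -0.124, 0.503], [0.125, 0.025, -0.992, 0.852], [0.0, 0.0, 0.0, 1.0]]
```

View pics/scene0.png

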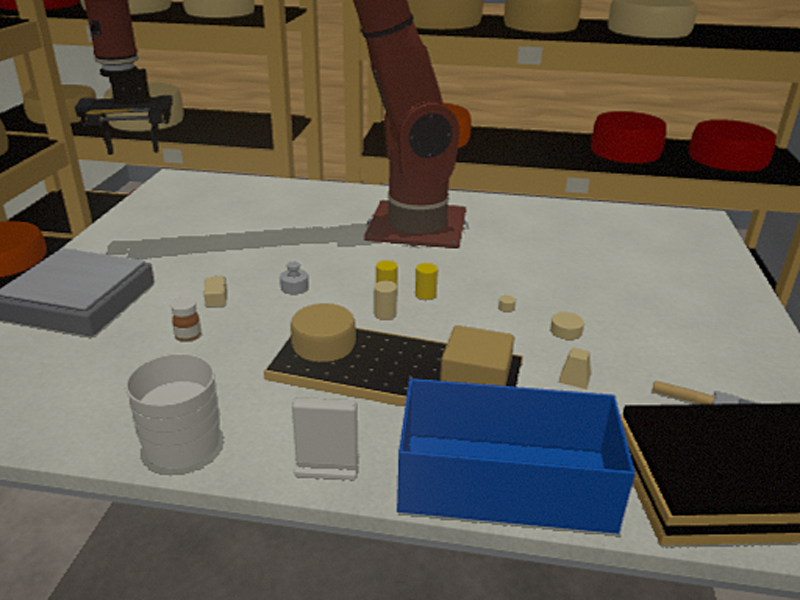

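View pics/top0.png

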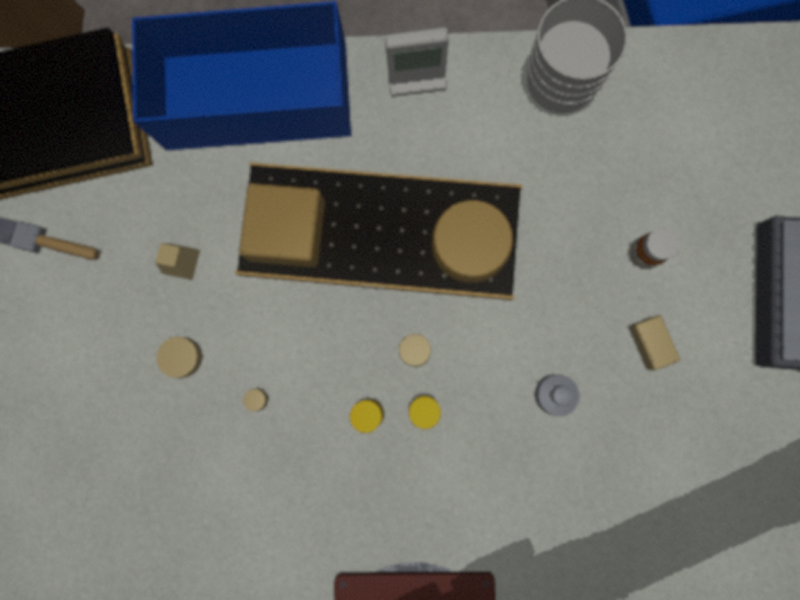

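The drum is the pale cylinder at top view (415,350). The cylinders at (366,416) and (424,412) are saturated yellow, so they are the look-alikes. I'll measure everything next.

```bash
cat > h.py <<'E'
from plant import bot, imaging, spotter
import cv2,numpy as np
from scipy.optimize import minimize
def circ(r,z,n=40):
    a=np.linspace(0,2*np.pi,n,endpoint=False); return np.c_[r*np.cos(a),r*np.sin(a),np.full(n,z)]
def box(a,b,z): return np.array([[sx*a/2,sy*b/2,z] for sx in(1,-1) for sy in(1,-1)])
v=np.vstack
M=dict(drum=v([circ(.023,0),circ(.023,.064)]),disc=v([circ(.031,0),circ(.031,.026)]),button=v([circ(.017,0),circ(.017,.022)]),
 pyramid=v([box(.05,.05,0),box(.03,.03,.052)]),loaf=v([box(.072,.042,0.003),box(.066,.036,0),box(.072,.042,.031),box(.066,.036,.034)]),
 wheel=v([circ(.055,0),circ(.058,.028),circ(.055,.056)]),block=v([box(.108,.108,0),box(.108,.108,.056)]),
 jar=v([circ(.025,0),circ(.025,.07)]),weight=v([circ(.03,0),circ(.03,.03),circ(.01,.058)]))
R0={'scene':None,'top':None}
def proj(cam,P):
    c=imaging.camera_params(cam);T=np.array(c['camera_from_world'])
    q=P@T[:3,:3].T+T[:3,3]; return np.c_[c['fx']*q[:,0]/q[:,2]+c['cx'],c['fy']*q[:,1]/q[:,2]+c['cy']]
def unproj(cam,u,vv,z):
    c=imaging.camera_params(cam);T=np.array(c['camera_from_world'])
    d=T[:3,:3].T@np.array([(u-c['cx'])/c['fx'],(vv-c['cy'])/c['fy'],1]);o=-T[:3,:3].T@T[:3,3]
    return (o+d*(z-o[2])/d[2])[:2]
S=4
def place(m,p,z):
    c,s=np.cos(p[2]),np.sin(p[2]); return np.c_[m[:,0]*c-m[:,1]*s+p[0],m[:,0]*s+m[:,1]*c+p[1],m[:,2]+z]
def hullmask(cam,P,off,sz):
    h=cv2.convexHull(((proj(cam,P)-off+.5)*S*16).astype(np.int32).reshape(-1,1,2))
    im=np.zeros((sz[1]*S,sz[0]*S),np.uint8); cv2.fillConvexPoly(im,h,1,shift=4); return im>0
def fit(name,z,masks,yaw=True,p0=None):
    m=M[name]; data=[]
    for cam,mk in masks.items():
        ys,xs=np.nonzero(mk); off=np.array([xs.min()-10,ys.min()-10]); sz=(int(np.ptp(xs))+21,int(np.ptp(ys))+21)
        pad=np.pad(mk,20)[off[1]+20:off[1]+20+sz[1],off[0]+20:off[0]+20+sz[0]]
        data.append((cam,off,sz,cv2.resize(pad.astype(np.uint8),None,fx=S,fy=S,interpolation=cv2.INTER_NEAREST)>0))
        if cam=='top' or p0 is None: 
            c=unproj(cam,xs.mean(),ys.mean(),z+m[:,2].max()/2); p0=[c[0],c[1],0]
    def cost(p):
        r=0
        for cam,off,sz,mk in data:
            h=hullmask(cam,place(m,p,z),off,sz); r+=1-(h&mk).sum()/max(1,(h|mk).sum())
        return r/len(data)
    best=None
    for y in (np.radians([0,22,45,67,90,112,135,157]) if yaw else [0]):
        s=np.array([[p0[0],p0[1],y],[p0[0]+.008,p0[1],y],[p0[0],p0[1]+.008,y],[p0[0],p0[1],y+(.2 if yaw else 0)]])
        q=minimize(cost if yaw else (lambda p:cost([p[0],p[1],0])),[p0[0],p0[1],y],method='Nelder-Mead',options=dict(initial_simplex=s,xatol=1e-4,fatol=1e-4))
        if best is None or q.fun<best.fun: best=q
    return best.x,best.fun
def masks(name,cams=('scene','top'),pick=0,near=None):
    out={}
    for c in cams:
        r=spotter.silhouettes(c,name)
        for k in r: print('  ',name,c,round(k['confidence'],2),np.round(k['rect']).astype(int).tolist())
        if near is not None: r=sorted(r,key=lambda k:np.hypot(*(np.array(k['rect'][:2])-near[c])))
        if r: out[c]=r[0]['pixels']
    return out
def look(tag,cams=('scene','top')):
    for n in cams: cv2.imwrite(f"pics/{n}{tag}.png",cv2.resize(imaging.snapshot(n)[:,:,::-1],(800,600),interpolation=cv2.INTER_CUBIC))
def obs():
    o=bot.get_obs(); R=np.array(o['ee_rot']); print('t',round(o['clock'],2),'pos',np.round(o['position'],4),'zaxis',np.round(R[:,2],3),'xaxis',np.round(R[:,0],3),'F',np.round(o['force'],1),'w',round(o['grip_width'],4)); return np.array(o['position']),R
E
python3 - <<'E'
from h import *
for n in ('scene','top'): imaging.snapshot(n)
near={'drum':{'scene':(246,192),'top':(265.6,224)}}
for n,z in dict(wheel=.02,block=.02,drum=0,pyramid=0,disc=0,button=0,loaf=0,jar=0,weight=0).items():
    mk=masks(n,near=near.get(n)); yaw=n in('block','pyramid','loaf')
    for cams in (('scene','top'),('top',)):
        k={c:mk[c] for c in cams if c in mk}
        if k:
            x,f=fit(n,z,k,yaw); print(n,cams,np.round(x[:2],4),round(np.degrees(x[2]),1),round(f,3),'r',round(np.hypot(x[0],x[1]),3))
E
```

```text
wheel scene 0.58 [208, 212, 40, 36]
   wheel top 0.64 [305, 158, 52, 55]
wheel ('scene', 'top') [ 0.5886 -0.0939] 0.0 0.04 r 0.596
wheel ('top',) [ 0.5892 -0.0934] 0.0 0.029 r 0.597
   block scene 0.62 [307, 228, 47, 38]
   block top 0.65 [179, 144, 51, 50]
block ('scene', 'top') [0.6195 0.1839] 83.9 0.106 r 0.646
block ('top',) [0.6209 0.1833] 82.9 0.06 r 0.647
   drum scene 0.85 [245, 192, 17, 25]
   drum scene 0.77 [272, 180, 12, 23]
   drum scene 0.51 [247, 175, 10, 14]
   drum top 0.86 [271, 263, 25, 20]
   drum top 0.84 [265, 224, 20, 17]
   drum top 0.84 [232, 267, 23, 22]
drum ('scene', 'top') [ 0.4333 -0.0086] 0.0 0.161 r 0.433
drum ('top',) [ 0.4339 -0.0087] 0.0 0.152 r 0.434
   pyramid scene 0.6 [369, 234, 22, 23]
   pyramid top 0.61 [114, 169, 27, 22]
pyramid ('scene', 'top') [0.5806 0.3548] 76.4 0.091 r 0.68
pyramid ('top',) [0.5813 0.3554] 77.0 0.05 r 0.681
   disc scene 0.58 [363, 208, 22, 18]
   disc top 0.88 [114, 230, 30, 25]
disc ('scene', 'top') [0.4311 0.3473] 0.0 0.108 r 0.554
disc ('top',) [0.4312 0.3472] 0.0 0.054 r 0.554
   button scene 0.66 [327, 195, 9, 9]
   button top 0.65 [161, 256, 14, 15]
button ('scene', 'top') [0.3639 0.2314] 0.0 0.21 r 0.431
button ('top',) [0.3674 0.2295] 0.0 0.261 r 0.433
   loaf scene 0.61 [138, 187, 15, 19]
   loaf top 0.6 [418, 220, 31, 41]
loaf ('scene', 'top') [ 0.4367 -0.3606] 19.9 0.099 r 0.566
loaf ('top',) [ 0.4382 -0.3608] 18.3 0.077 r 0.568
   jar scene 0.74 [118, 202, 23, 26]
   jar top 0.95 [418, 159, 31, 27]
jar ('scene', 'top') [ 0.5758 -0.3619] 0.0 0.151 r 0.68
jar ('top',) [ 0.5756 -0.3607] 0.0 0.159 r 0.679
   weight scene 0.62 [187, 176, 19, 19]
   weight top 0.61 [354, 253, 23, 27]
weight ('scene', 'top') [ 0.3649 -0.2147] 0.0 0.137 r 0.423
weight ('top',) [ 0.3651 -0.2136] 0.0 0.06 r 0.423
```

Run:
```python
import cv2
im=cv2.imread('pics/top0.png'); cv2.imwrite('pics/crop_drum.png',cv2.resize(im[310:450,320:470],None,fx=4,fy=4,interpolation=cv2.INTER_CUBIC))
```

```text
(no output)
```

View pics/crop_drum.png

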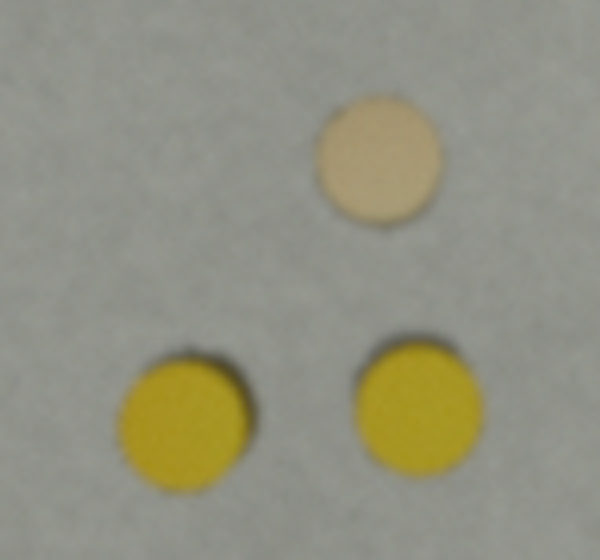

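Drum confirmed: it's the pale cylinder in the upper part of the crop, and both yellow ones are excluded. I'll refine the fits with colour-segmented masks, and fit board, wheel and block jointly.

```bash
cat >> h.py <<'E'
def cmask(cam,im,uv,r=40,sat=60):
    hsv=cv2.cvtColor(im,cv2.COLOR_RGB2HSV); mk=((hsv[:,:,1]>sat)&(hsv[:,:,0]<30)).astype(np.uint8)
    n,l=cv2.connectedComponents(mk); h,w=l.shape
    ys,xs=np.mgrid[0:h,0:w]; d=np.where(l>0,np.hypot(xs-uv[0],ys-uv[1]),1e9); i=np.unravel_index(d.argmin(),d.shape)
    return l==l[i]
E
python3 - <<'E'
from h import *
ims={c:imaging.snapshot(c) for c in('scene','top')}
for n,p in dict(drum=(.433,-.009),pyramid=(.581,.355),disc=(.431,.347),button=(.364,.231),loaf=(.437,-.361)).items():
    mk={}
    for c in ims:
        uv=proj(c,np.array([[*p,M[n][:,2].max()*.6]]))[0]; im=ims[c]
        hsv=cv2.cvtColor(im,cv2.COLOR_RGB2HSV)
        mk[c]=cmask(c,im,uv)
    for cams in (('scene','top'),('top',),('scene',)):
        x,f=fit(n,0,{c:mk[c] for c in cams},n in('pyramid','loaf')); print(n,cams,[int(mk[c].sum()) for c in cams],np.round(x[:2],4),round(np.degrees(x[2]),1),round(f,3))
# joint board fit
im=ims['top']; hsv=cv2.cvtColor(im,cv2.COLOR_RGB2HSV)
mk=(((hsv[:,:,1]>60)&(hsv[:,:,0]<30))|(hsv[:,:,2]<70)).astype(np.uint8)
n,l=cv2.connectedComponents(mk); mk=(l==l[140,230]); ys,xs=np.nonzero(mk); print('comp',mk.sum(),xs.min(),xs.max(),ys.min(),ys.max())
mk=cv2.morphologyEx(mk.astype(np.uint8),cv2.MORPH_CLOSE,np.ones((5,5)))>0
cv2.imwrite('pics/boardmask.png',mk*255)
off=np.array([xs.min()-10,ys.min()-10]);sz=(int(np.ptp(xs))+21,int(np.ptp(ys))+21)
big=cv2.resize(mk[off[1]:off[1]+sz[1],off[0]:off[0]+sz[0]].astype(np.uint8),None,fx=S,fy=S,interpolation=cv2.INTER_NEAREST)>0
B=v([box(.17,.42,0),box(.17,.42,.02)]);B[:,0]+=.015
def cost(p):
    c,s=np.cos(p[2]),np.sin(p[2]); r=hullmask('top',place(B,p,0),off,sz)
    for m,y in(('wheel',-.14),('block',.14)):
        r|=hullmask('top',place(M[m],[p[0]-s*y,p[1]+c*y,p[2]],.02),off,sz)
    return 1-(r&big).sum()/(r|big).sum()
p0=np.array([.604,.045,-.105]);s=np.vstack([p0,p0+[.006,0,0],p0+[0,.006,0],p0+[0,0,.05]])
q=minimize(cost,p0,method='Nelder-Mead',options=dict(initial_simplex=s,xatol=1e-4,fatol=1e-5));print('board',q.x,np.degrees(q.x[2]),q.fun)
# cheese-only colour fits
E
```

```text
drum ('scene', 'top') [500, 306] [ 0.4331 -0.0091] 0.0 0.281
drum ('top',) [306] [ 0.4332 -0.0087] 0.0 0.14
drum ('scene',) [500] [ 0.4234 -0.011 ] 0.0 0.374
pyramid ('scene', 'top') [387, 438] [0.5806 0.3541] -13.8 0.124
pyramid ('top',) [438] [0.5828 0.3543] -8.0 0.15Traceback (most recent call last):
  File "<stdin>", line 10, in <module>
  File "h.py", line 42, in fit
    q=minimize(cost if yaw else (lambda p:cost([p[0],p[1],0])),[p0[0],p0[1],y],method='Nelder-Mead',options=dict(initial_simplex=s,xatol=1e-4,fatol=1e-4))
    res = _minimize_neldermead(fun, x0, args, callback, bounds=bounds,
                               **options)
    fxr = func(xr)
    fx = function(np.copy(x), *(wrapper_args + args))
  File "h.py", line 37, in cost
    h=hullmask(cam,place(m,p,z),off,sz); r+=1-(h&mk).sum()/max(1,(h|mk).sum())
  File "h.py", line 24, in hullmask
    h=cv2.convexHull(((proj(cam,P)-off+.5)*S*16).astype(np.int32).reshape(-1,1,2))
                       ~~~~^^^^^^^
  File "h.py", line 14, in proj
    c=imaging.camera_params(cam);T=np.array(c['camera_from_world'])
ValueError: time passes only in moves, steps and waits
```

```bash
python3 - <<'E'
s=open('h.py').read()
s=s.replace("def proj(","CP={n:imaging.camera_params(n) for n in('scene','top')}\ndef proj(").replace("c=imaging.camera_params(cam);","c=CP[cam];")
open('h.py','w').write(s)
E
cat > bf.py <<'E'
from h import *
im=imaging.snapshot('top'); obs(); hsv=cv2.cvtColor(im,cv2.COLOR_RGB2HSV)
mk=(((hsv[:,:,1]>60)&(hsv[:,:,0]<30))|(hsv[:,:,2]<70)).astype(np.uint8)
n,l=cv2.connectedComponents(mk); mk=(l==l[140,230]); ys,xs=np.nonzero(mk); print('comp',mk.sum(),xs.min(),xs.max(),ys.min(),ys.max())
mk=cv2.morphologyEx(mk.astype(np.uint8),cv2.MORPH_CLOSE,np.ones((5,5)))>0
off=np.array([xs.min()-10,ys.min()-10]);sz=(int(np.ptp(xs))+21,int(np.ptp(ys))+21)
big=cv2.resize(mk[off[1]:off[1]+sz[1],off[0]:off[0]+sz[0]].astype(np.uint8),None,fx=S,fy=S,interpolation=cv2.INTER_NEAREST)>0
B=v([box(.17,.42,0),box(.17,.42,.02)]);B[:,0]+=.015
def model(p):
    c,s=np.cos(p[2]),np.sin(p[2]); r=hullmask('top',place(B,p,0),off,sz)
    for m,y in(('wheel',-.14),('block',.14)):
        r|=hullmask('top',place(M[m],[p[0]-s*y,p[1]+c*y,p[2]],.02),off,sz)
    return r
def cost(p):
    r=model(p); return 1-(r&big).sum()/(r|big).sum()
p0=np.array([.604,.045,-.105]);s=np.vstack([p0,p0+[.006,0,0],p0+[0,.006,0],p0+[0,0,.05]])
q=minimize(cost,p0,method='Nelder-Mead',options=dict(initial_simplex=s,xatol=1e-4,fatol=1e-5));print('board',np.round(q.x,4),np.degrees(q.x[2]),q.fun)
r=model(q.x)
pic=cv2.resize(im[off[1]:off[1]+sz[1],off[0]:off[0]+sz[0],::-1],None,fx=S,fy=S)
p=q.x;c,s=np.cos(p[2]),np.sin(p[2])
for P in (place(B,p,0)[4:],place(M['wheel'],[p[0]+s*.14,p[1]-c*.14,p[2]],.02)[80:],place(M['block'],[p[0]-s*.14,p[1]+c*.14,p[2]],.02)[4:]):
    h=cv2.convexHull(((proj('top',P)-off+.5)*S).astype(np.int32).reshape(-1,1,2)); cv2.polylines(pic,[h],True,(0,0,255),1)
cv2.imwrite('pics/bf.png',pic); print(pic.shape)
E
python3 bf.py
```

```text
t 1.25 pos [ 0.2215 -0.6111  0.2365] zaxis [ 0.341 -0.94  -0.   ] xaxis [-0.  0. -1.] F [-0.3 -0.2  0.1] w 0.0872
comp 12807 151 333 104 191
board [ 0.6056  0.044  -0.1118] -6.406587191623472 0.03694155587096526
(432, 812, 3)
```

```bash
python3 -c "
import cv2
a=cv2.imread('pics/bf.png');cv2.imwrite('pics/bf2.png',cv2.resize(a,(800,426)))"
```

```text
(no output)
```

View pics/bf2.png

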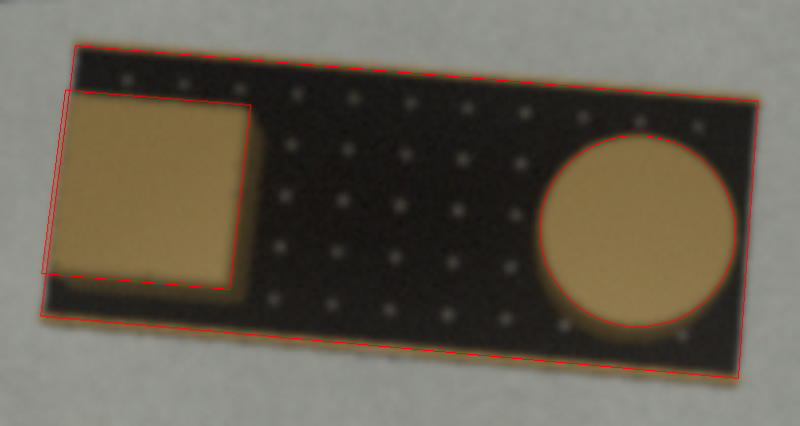

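```bash
cat >> h.py <<'E'
from scipy.spatial.transform import Rotation as Ro
def go(x,y,z,ang=None):
    p,R=obs(); d=R.T@(np.array([x,y,z])-p)
    if ang is None: a=np.arctan2(R[1,2],R[0,2])
    else:
        a=np.radians(ang); cur=np.arctan2(R[1,2],R[0,2]); a+=np.pi*np.round((cur-a)/np.pi)
    Z=np.array([np.cos(a),np.sin(a),0]);X=np.array([0,0,-1.]);T=np.c_[X,np.cross(Z,X),Z]
    w=np.degrees(Ro.from_matrix(R.T@T).as_rotvec()); n=np.linalg.norm(d)
    print('-> d',np.round(d,4),'rot',np.round(w,1),'len',round(n,3),'rows',int(np.ceil(max(n/.0625,np.linalg.norm(w)/10.7))))
BO=np.array([.6052,.0445]);by=83.65
E
cat > ff.py <<'E'
from h import *
import sys
ims={c:imaging.snapshot(c) for c in('scene','top')}
for n,p in dict(drum=(.433,-.009),pyramid=(.581,.355),disc=(.431,.347),button=(.366,.230),loaf=(.437,-.361)).items():
    mk={}
    for c in ims:
        hsv=cv2.cvtColor(ims[c],cv2.COLOR_RGB2HSV)
        uv=proj(c,np.array([[*p,M[n][:,2].max()*.6]]))[0]; mk[c]=cmask(c,ims[c],uv)
    for cams in (('scene','top'),('top',)):
        x,f=fit(n,0,{c:mk[c] for c in cams},n in('pyramid','loaf')); print(n,cams,[int(mk[c].sum()) for c in cams],np.round(x[:2],4),round(np.degrees(x[2]),1),round(f,3))
E
python3 ff.py; python3 -c "
from h import *
go(.48,-.3,.2,by)"
```

```text
drum ('scene', 'top') [502, 306] [ 0.4333 -0.0091] 0.0 0.278
drum ('top',) [306] [ 0.4332 -0.0087] 0.0 0.14
pyramid ('scene', 'top') [385, 439] [0.5808 0.3538] 77.2 0.124
pyramid ('top',) [439] [0.5828 0.3541] -8.2 0.149
disc ('scene', 'top') [307, 561] [0.4312 0.3468] 0.0 0.135
disc ('top',) [561] [0.4317 0.3461] 0.0 0.153
button ('scene', 'top') [98, 162] [0.3655 0.2307] 0.0 0.204
button ('top',) [162] [0.3675 0.2313] 0.0 0.229
loaf ('scene', 'top') [255, 653] [ 0.4375 -0.3612] 22.3 0.126
loaf ('top',) [653] [ 0.44   -0.3621] 17.4 0.129
t 1.35 pos [ 0.2216 -0.611   0.2365] zaxis [ 0.341 -0.94  -0.   ] xaxis [-0.  0. -1.] F [ 0.6 -0.4 -1.4] w 0.0873
-> d [ 0.0366  0.349  -0.2043] rot [26.3 -0.  -0. ] len 0.406 rows 7
```

```bash
python3 -m creep '[{"dx":0.0366,"dy":0.349,"dz":-0.2043,"rx":26.3,"gripper":0.087},{"dx":0.0366,"dy":0.349,"dz":-0.2043,"rx":26.3,"gripper":0.087},{"dx":0.0366,"dy":0.349,"dz":-0.2043,"rx":26.3,"gripper":0.087},{"dx":0.0366,"dy":0.349,"dz":-0.2043,"rx":26.3,"gripper":0.087},{"dx":0.0366,"dy":0.349,"dz":-0.2043,"rx":26.3,"gripper":0.087},{"dx":0.0366,"dy":0.349,"dz":-0.2043,"rx":26.3,"gripper":0.087},{"dx":0.0366,"dy":0.349,"dz":-0.2043,"rx":26.3,"gripper":0.087}]' 20; python3 -c "
from h import *
go(.4335,-.0088,.12,by)"
```

```text
t 1.35 pos [ 0.2216 -0.611   0.2365] zaxis [ 0.341 -0.94  -0.   ] xaxis [-0.  0. -1.] F [ 0.6 -0.4 -1.4] w 0.0873
-> d [ 0.1166  0.4045 -0.4939] rot [26.3 -0.  -0. ] len 0.649 rows 11schema error: expected keys dx, dy, dz, rx, ry, rz, gripper
```

```bash
python3 -m creep '[{"dx":0.0366,"dy":0.349,"dz":-0.2043,"rx":26.3,"ry":0,"rz":0,"gripper":0.087},{"dx":0.0366,"dy":0.349,"dz":-0.2043,"rx":26.3,"ry":0,"rz":0,"gripper":0.087},{"dx":0.0366,"dy":0.349,"dz":-0.2043,"rx":26.3,"ry":0,"rz":0,"gripper":0.087},{"dx":0.0366,"dy":0.349,"dz":-0.2043,"rx":26.3,"ry":0,"rz":0,"gripper":0.087},{"dx":0.0366,"dy":0.349,"dz":-0.2043,"rx":26.3,"ry":0,"rz":0,"gripper":0.087},{"dx":0.0366,"dy":0.349,"dz":-0.2043,"rx":26.3,"ry":0,"rz":0,"gripper":0.087},{"dx":0.0366,"dy":0.349,"dz":-0.2043,"rx":26.3,"ry":0,"rz":0,"gripper":0.087}]' 20; python3 -c "
from h import *
go(.4335,-.0088,.12,by)"
```

```text
clock: 2.22
position: [0.4821, -0.2965, 0.1999]
ee_rot: [[0.001, 0.994, -0.107], [0.001, -0.107, -0.994], [-1.0, 0.001, -0.001]]
force: [0.0, -0.4, 0.8]
grip_width: 0.0868
t 2.23 pos [ 0.4821 -0.2965  0.1999] zaxis [-0.107 -0.994 -0.001] xaxis [ 0.001  0.001 -1.   ] F [ 0.  -0.4  0.8] w 0.0868
-> d [ 0.0801 -0.0792 -0.2808] rot [ 0.2 -0.  -0. ] len 0.303 rows 5
```

```bash
python3 -m creep '[{"dx":0.0801,"dy":-0.0792,"dz":-0.2808,"rx":0,"ry":0,"rz":0,"gripper":0.087},{"dx":0.0801,"dy":-0.0792,"dz":-0.2808,"rx":0,"ry":0,"rz":0,"gripper":0.087},{"dx":0.0801,"dy":-0.0792,"dz":-0.2808,"rx":0,"ry":0,"rz":0,"gripper":0.087},{"dx":0.0801,"dy":-0.0792,"dz":-0.2808,"rx":0,"ry":0,"rz":0,"gripper":0.087},{"dx":0.0801,"dy":-0.0792,"dz":-0.2808,"rx":0,"ry":0,"rz":0,"gripper":0.087},{"dx":0.0801,"dy":-0.0792,"dz":-0.2808,"rx":0,"ry":0,"rz":0,"gripper":0.087}]' 20; python3 -c "
from h import *
go(.4335,-.0088,.035,by); look('1')"
```

```text
clock: 2.98
position: [0.4323, -0.0052, 0.1194]
ee_rot: [[-0.001, 0.995, -0.101], [0.001, -0.101, -0.995], [-1.0, -0.001, -0.001]]
force: [0.4, -0.4, -0.5]
grip_width: 0.0865
t 2.98 pos [ 0.4323 -0.0052  0.1194] zaxis [-0.101 -0.995 -0.001] xaxis [-0.001  0.001 -1.   ] F [ 0.4 -0.4 -0.5] w 0.0865
-> d [0.0844 0.0016 0.0036] rot [ 0.6 -0.1  0. ] len 0.084 rows 2
```

View pics/scene1.png

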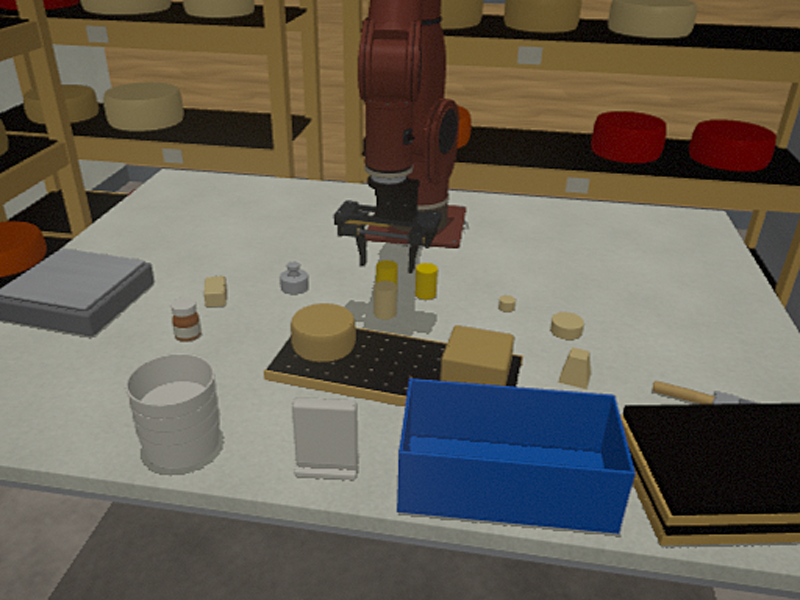

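Gripper hovers straight above the pale drum (385,298). The yellow ones are behind it and clear of the fingers.

```bash
python3 -m creep '[{"dx":0.0444,"dy":0.0016,"dz":0.0036,"rx":0.6,"ry":0,"rz":0,"gripper":0.087},{"dx":0.0844,"dy":0.0016,"dz":0.0036,"rx":0.6,"ry":0,"rz":0,"gripper":0.087},{"dx":0.0844,"dy":0.0016,"dz":0.0036,"rx":0.6,"ry":0,"rz":0,"gripper":0.07},{"dx":0.0844,"dy":0.0016,"dz":0.0036,"rx":0.6,"ry":0,"rz":0,"gripper":0.03},{"dx":0.0844,"dy":0.0016,"dz":0.0036,"rx":0.6,"ry":0,"rz":0,"gripper":0.03},{"dx":0.0844,"dy":0.0016,"dz":0.0036,"rx":0.6,"ry":0,"rz":0,"gripper":0.03},{"dx":0.0844,"dy":0.0016,"dz":0.0036,"rx":0.6,"ry":0,"rz":0,"gripper":0.03}]' 20; python3 -c "
from h import *
go(.4335,-.0088,.17,by)"
```

```text
clock: 3.95
position: [0.4355, -0.0125, 0.0365]
ee_rot: [[0.002, 0.993, -0.116], [0.0, -0.116, -0.993], [-1.0, 0.002, -0.001]]
force: [-0.3, -1.0, 6.6]
grip_width: 0.0453
t 3.95 pos [ 0.4355 -0.0125  0.0365] zaxis [-0.116 -0.993 -0.001] xaxis [ 0.002  0.    -1.   ] F [-0.3 -1.   6.6] w 0.0453
-> d [-0.1335 -0.0021 -0.0036] rot [-0.3 -0.  -0.1] len 0.134 rows 3
```

```bash
python3 -m creep '[{"dx":-0.03,"dy":0,"dz":0,"rx":0,"ry":0,"rz":0,"gripper":0.03},{"dx":-0.08,"dy":0,"dz":0,"rx":0,"ry":0,"rz":0,"gripper":0.03},{"dx":-0.1335,"dy":0,"dz":0,"rx":0,"ry":0,"rz":0,"gripper":0.03},{"dx":-0.1335,"dy":0,"dz":0,"rx":0,"ry":0,"rz":0,"gripper":0.03},{"dx":-0.1335,"dy":0,"dz":0,"rx":0,"ry":0,"rz":0,"gripper":0.03}]' 25; python3 -c "
from h import *
go(.6052,.0445,.17,by);look('2')"
```

```text
clock: 4.58
position: [0.4347, -0.0127, 0.1695]
ee_rot: [[0.002, 0.993, -0.116], [-0.0, -0.116, -0.993], [-1.0, 0.002, -0.0]]
force: [0.2, -0.2, -2.0]
grip_width: 0.0448
t 4.58 pos [ 0.4347 -0.0127  0.1695] zaxis [-0.116 -0.993 -0.   ] xaxis [ 0.002 -0.    -1.   ] F [ 0.2 -0.2 -2. ] w 0.0448
-> d [-0.0002  0.1626 -0.0767] rot [-0.3 -0.  -0.1] len 0.18 rows 3
```

View pics/scene2.png

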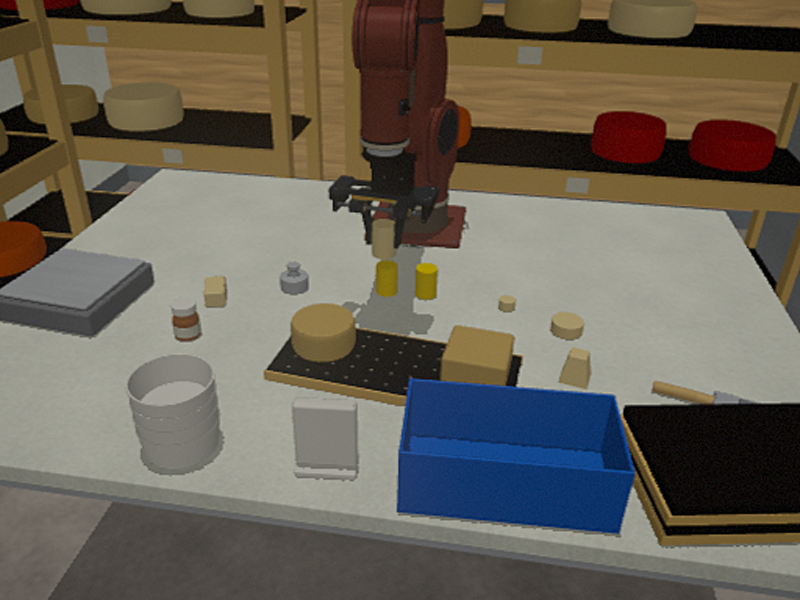

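Drum is held upright at (383,240), with about 2 N of load.

```bash
python3 -m creep '[{"dx":0,"dy":0.03,"dz":-0.014,"rx":0,"ry":0,"rz":0,"gripper":0.03},{"dx":0,"dy":0.08,"dz":-0.038,"rx":0,"ry":0,"rz":0,"gripper":0.03},{"dx":0,"dy":0.13,"dz":-0.062,"rx":0,"ry":0,"rz":0,"gripper":0.03},{"dx":0,"dy":0.155,"dz":-0.073,"rx":0,"ry":0,"rz":0,"gripper":0.03},{"dx":0,"dy":0.1626,"dz":-0.0767,"rx":0,"ry":0,"rz":0,"gripper":0.03},{"dx":0,"dy":0.1626,"dz":-0.0767,"rx":0,"ry":0,"rz":0,"gripper":0.03}]' 25
cat > held.py <<'E'
import sys
from h import *
# usage: held.py name zbase  [x y]
n=sys.argv[1];z=float(sys.argv[2]); tag=sys.argv[3]
obs(); look(tag); mk=masks(n,near={c:proj(c,np.array([[float(sys.argv[4]),float(sys.argv[5]),z+M[n][:,2].max()/2]]))[0] for c in('scene','top')})
for cams in (('scene','top'),('top',),('scene',)):
    k={c:mk[c] for c in cams if c in mk}
    if len(k)==len(cams):
        x,f=fit(n,z,k,n in('pyramid','loaf','block')); d=x[:2]-BO; a=np.radians(by-90)
        print(n,cams,np.round(x[:2],4),'yaw',round(np.degrees(x[2]),1),'iou-',round(f,3),'board xy mm',np.round(1e3*np.array([d@[np.cos(a),np.sin(a)],d@[-np.sin(a),np.cos(a)]]),1))
E
python3 held.py drum .133 3 .605 .0445
```

```text
clock: 5.42
position: [0.6038, 0.0447, 0.1673]
ee_rot: [[-0.003, 0.993, -0.116], [0.001, -0.116, -0.993], [-1.0, -0.003, -0.0]]
force: [-0.7, 0.4, -1.3]
grip_width: 0.0451
t 5.42 pos [0.6038 0.0447 0.1673] zaxis [-0.116 -0.993 -0.   ] xaxis [-0.003  0.001 -1.   ] F [-0.7  0.4 -1.3] w 0.0451
   drum scene 0.58 [255, 183, 21, 32]
   drum scene 0.48 [275, 180, 11, 24]
   drum scene 0.45 [246, 179, 10, 20]
drum ('scene',) [0.5992 0.0446] yaw 0.0 iou- 0.071 board xy mm [-6.  -0.5]
```

```bash
python3 -c "
from h import *
go(.6052,.0445,.075,by)"
```

```text
t 5.62 pos [0.6038 0.0441 0.1687] zaxis [-0.117 -0.993  0.   ] xaxis [-0. -0. -1.] F [-0.8  0.2 -1.5] w 0.0454
-> d [ 0.0937  0.0013 -0.0006] rot [-0.4  0.   0. ] len 0.094 rows 2
```

View pics/scene3.png

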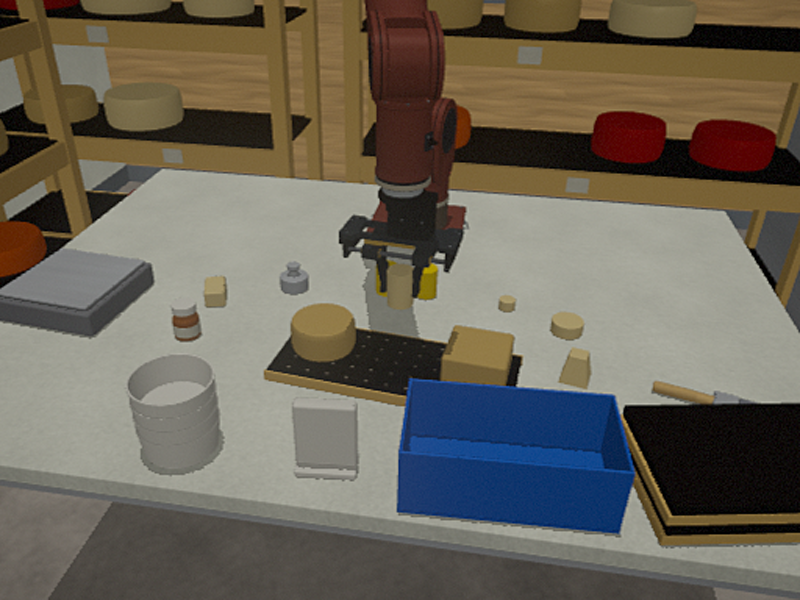

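```bash
python3 -m creep '[{"dx":0.04,"dy":0.0024,"dz":-0.0006,"rx":-0.4,"ry":0,"rz":0,"gripper":0.03},{"dx":0.08,"dy":0.0024,"dz":-0.0006,"rx":-0.4,"ry":0,"rz":0,"gripper":0.03},{"dx":0.0987,"dy":0.0024,"dz":-0.0006,"rx":-0.4,"ry":0,"rz":0,"gripper":0.03},{"dx":0.1037,"dy":0.0024,"dz":-0.0006,"rx":-0.4,"ry":0,"rz":0,"gripper":0.03},{"dx":0.1037,"dy":0.0024,"dz":-0.0006,"rx":-0.4,"ry":0,"rz":0,"gripper":0.03}]' 25; python3 held.py drum .0285 4 .605 .0445;python3 -c "
from h import *
go(.6062,.0445,.0565,by)"
```

```text
clock: 6.25
position: [0.6069, 0.0444, 0.0662]
ee_rot: [[0.001, 0.994, -0.11], [-0.0, -0.11, -0.994], [-1.0, 0.001, -0.0]]
force: [0.5, -0.2, -0.8]
grip_width: 0.0451
t 6.25 pos [0.6069 0.0444 0.0662] zaxis [-0.11  -0.994 -0.   ] xaxis [ 0.001 -0.    -1.   ] F [ 0.5 -0.2 -0.8] w 0.0451
   drum scene 0.47 [278, 175, 2, 6]
   drum scene 0.39 [243, 172, 2, 7]
   drum top 0.47 [224, 267, -1, 9]
drum ('scene', 'top') [0.3351 0.1036] yaw 0.0 iou- 0.957 board xy mm [-275.    28.9]
drum ('top',) [0.3351 0.1036] yaw 0.0 iou- 0.914 board xy mm [-275.    28.9]
drum ('scene',) [ 0.3459 -0.0281] yaw 0.0 iou- 0.888 board xy mm [-249.6 -100.9]
t 6.45 pos [0.607  0.0445 0.0663] zaxis [-0.11  -0.994 -0.   ] xaxis [ 0.002 -0.    -1.   ] F [-0.1 -0.2 -1.4] w 0.0449
-> d [ 0.0098 -0.0009  0.0001] rot [ 0.  -0.  -0.1] len 0.01 rows 1
```

View pics/scene4.png

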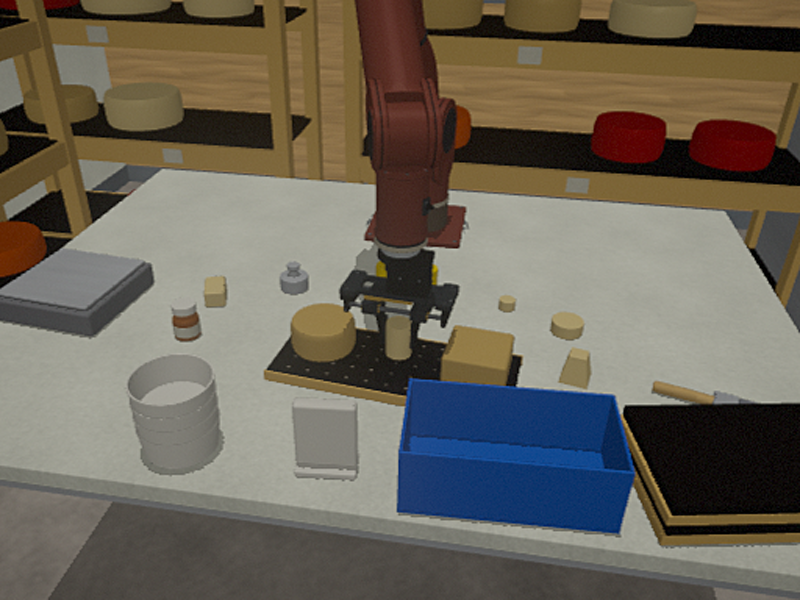

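```bash
python3 -m creep '[{"dx":0.005,"dy":-0.0005,"dz":0,"rx":0,"ry":0,"rz":0,"gripper":0.03},{"dx":0.009,"dy":-0.0005,"dz":0,"rx":0,"ry":0,"rz":0,"gripper":0.03},{"dx":0.0098,"dy":-0.0005,"dz":0,"rx":0,"ry":0,"rz":0,"gripper":0.03},{"dx":0.0098,"dy":-0.0005,"dz":0,"rx":0,"ry":0,"rz":0,"gripper":0.03}]' 25
```

```text
clock: 6.95
position: [0.6065, 0.0445, 0.0566]
ee_rot: [[0.001, 0.994, -0.11], [-0.0, -0.11, -0.994], [-1.0, 0.002, 0.0]]
force: [-1.7, -1.2, 2.2]
grip_width: 0.0452
```

Drum is upright between wheel and block, and the force shows contact with the board. Release.

```bash
python3 -m creep '[{"dx":0,"dy":0,"dz":0,"rx":0,"ry":0,"rz":0,"gripper":0.075},{"dx":0,"dy":0,"dz":0,"rx":0,"ry":0,"rz":0,"gripper":0.075},{"dx":0,"dy":0,"dz":0,"rx":0,"ry":0,"rz":0,"gripper":0.075},{"dx":-0.05,"dy":0,"dz":0,"rx":0,"ry":0,"rz":0,"gripper":0.075},{"dx":-0.1,"dy":0,"dz":0,"rx":0,"ry":0,"rz":0,"gripper":0.075},{"dx":-0.12,"dy":0,"dz":0,"rx":0,"ry":0,"rz":0,"gripper":0.075}]' 25; python3 -c "
from h import *
go(.581,.3545,.17,77.0)"
```

```text
clock: 7.7
position: [0.6076, 0.0449, 0.18]
ee_rot: [[0.006, 0.994, -0.11], [0.0, -0.11, -0.994], [-1.0, 0.006, -0.001]]
force: [0.6, -0.3, -0.2]
grip_width: 0.0745
t 7.7 pos [0.6076 0.0449 0.18  ] zaxis [-0.11  -0.994 -0.001] xaxis [ 0.006  0.    -1.   ] F [ 0.6 -0.3 -0.2] w 0.0745
-> d [ 0.0098 -0.0605 -0.3048] rot [ 6.7 -0.1 -0.3] len 0.311 rows 5
```

```bash
python3 -m creep '[{"dx":0,"dy":-0.0605,"dz":-0.3048,"rx":6.7,"ry":0,"rz":0,"gripper":0.075},{"dx":0,"dy":-0.0605,"dz":-0.3048,"rx":6.7,"ry":0,"rz":0,"gripper":0.075},{"dx":0,"dy":-0.0605,"dz":-0.3048,"rx":6.7,"ry":0,"rz":0,"gripper":0.075},{"dx":0,"dy":-0.0605,"dz":-0.3048,"rx":6.7,"ry":0,"rz":0,"gripper":0.075},{"dx":0,"dy":-0.0605,"dz":-0.3048,"rx":6.7,"ry":0,"rz":0,"gripper":0.075},{"dx":0,"dy":-0.0605,"dz":-0.3048,"rx":6.7,"ry":0,"rz":0,"gripper":0.075}]' 25; python3 held.py drum .02 5 .605 .0445; python3 -c "
from h import *
go(.581,.3545,.02,77.0)"
```

```text
clock: 8.45
position: [0.5773, 0.3612, 0.1788]
ee_rot: [[0.003, 0.976, -0.217], [0.003, -0.217, -0.976], [-1.0, 0.002, -0.004]]
force: [-1.0, -0.7, -0.1]
grip_width: 0.0749
t 8.45 pos [0.5773 0.3612 0.1788] zaxis [-0.217 -0.976 -0.004] xaxis [ 0.003  0.003 -1.   ] F [-1.  -0.7 -0.1] w 0.0749
   drum scene 0.7 [248, 179, 10, 24]
   drum scene 0.63 [273, 179, 12, 22]
   drum scene 0.56 [254, 221, 22, 32]
   drum top 0.89 [274, 266, 20, 24]
   drum top 0.84 [242, 149, 21, 24]
   drum top 0.57 [232, 268, 24, 19]
drum ('scene', 'top') [0.6037 0.0448] yaw 0.0 iou- 0.069 board xy mm [-1.5  0.1]
drum ('top',) [0.6044 0.0448] yaw 0.0 iou- 0.066 board xy mm [-0.8  0.2]
drum ('scene',) [0.6005 0.0444] yaw 0.0 iou- 0.039 board xy mm [-4.7 -0.6]
t 8.65 pos [0.5816 0.3528 0.1792] zaxis [-0.227 -0.974  0.   ] xaxis [ 0.006 -0.001 -1.   ] F [ 0.2 -0.5 -0. ] w 0.0751
-> d [ 0.1592 -0.0019 -0.0016] rot [-0.1  0.  -0.3] len 0.159 rows 3
```

View pics/top5.png

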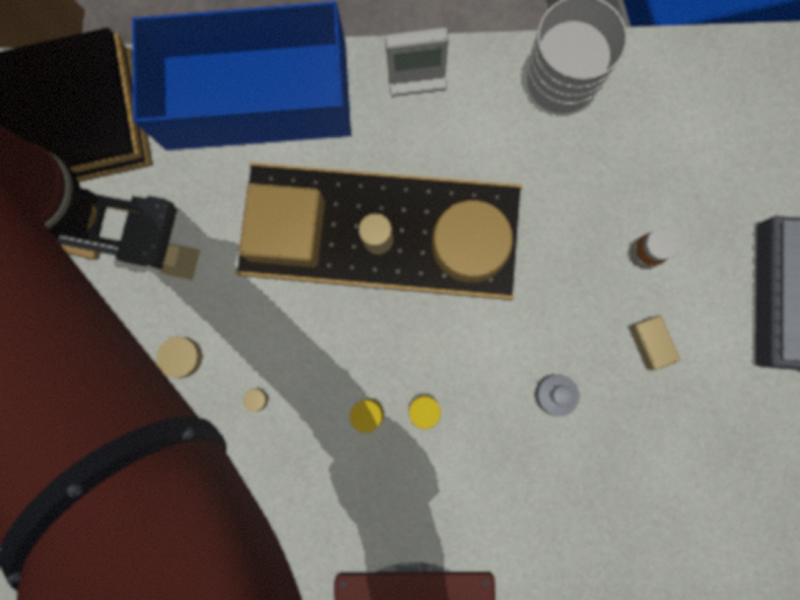

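Drum sits at top view (375,232), within about 1 mm of the midpoint. On to the pyramid.

```bash
python3 -m creep '[{"dx":0.06,"dy":-0.001,"dz":-0.0018,"rx":0,"ry":0,"rz":0,"gripper":0.075},{"dx":0.12,"dy":-0.001,"dz":-0.0018,"rx":0,"ry":0,"rz":0,"gripper":0.075},{"dx":0.15,"dy":-0.001,"dz":-0.0018,"rx":0,"ry":0,"rz":0,"gripper":0.075},{"dx":0.161,"dy":-0.001,"dz":-0.0018,"rx":0,"ry":0,"rz":0,"gripper":0.075},{"dx":0.161,"dy":-0.001,"dz":-0.0018,"rx":0,"ry":0,"rz":0,"gripper":0.075}]' 25; python3 -c "
from h import *
go(.5815,.355,.018,77.0);look('6',('scene',))"
```

```text
clock: 9.28
position: [0.5825, 0.3536, 0.0185]
ee_rot: [[0.006, 0.974, -0.228], [-0.002, -0.228, -0.974], [-1.0, 0.006, 0.0]]
force: [-0.1, 0.4, 0.6]
grip_width: 0.0751
t 9.28 pos [0.5825 0.3536 0.0185] zaxis [-0.228 -0.974  0.   ] xaxis [ 0.006 -0.002 -1.   ] F [-0.1  0.4  0.6] w 0.0751
-> d [ 0.0005 -0.0013 -0.0011] rot [-0.2  0.  -0.3] len 0.002 rows 1
```

View pics/scene6.png

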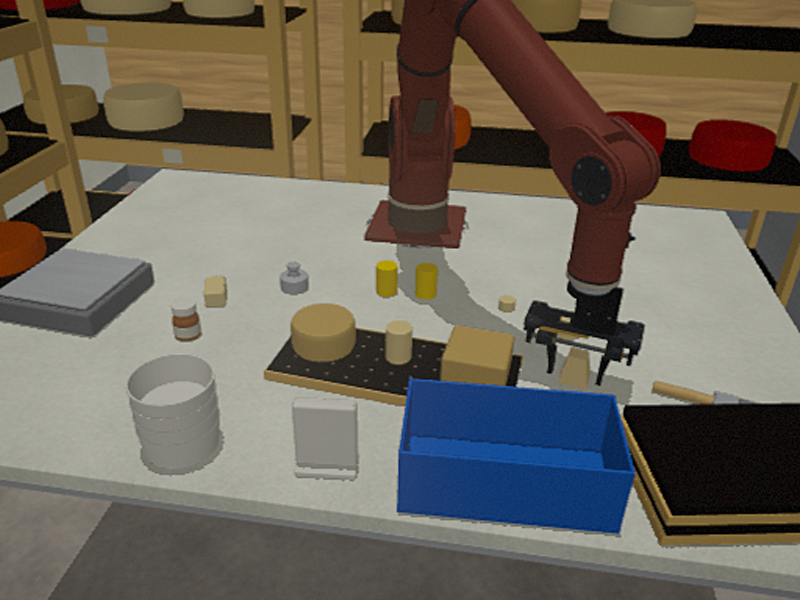

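Fingers straddle the pyramid at (577,368). Close.

```bash
python3 -m creep '[{"dx":0,"dy":-0.001,"dz":-0.0005,"rx":0,"ry":0,"rz":0,"gripper":0.06},{"dx":0,"dy":-0.001,"dz":-0.0005,"rx":0,"ry":0,"rz":0,"gripper":0.03},{"dx":0,"dy":-0.001,"dz":-0.0005,"rx":0,"ry":0,"rz":0,"gripper":0.03},{"dx":0,"dy":-0.001,"dz":-0.0005,"rx":0,"ry":0,"rz":0,"gripper":0.03},{"dx":0,"dy":-0.001,"dz":-0.0005,"rx":0,"ry":0,"rz":0,"gripper":0.03}]' 25; python3 -m creep '[{"dx":-0.02,"dy":0,"dz":0,"rx":0,"ry":0,"rz":0,"gripper":0.03},{"dx":-0.06,"dy":0,"dz":0,"rx":0,"ry":0,"rz":0,"gripper":0.03},{"dx":-0.11,"dy":0,"dz":0,"rx":0,"ry":0,"rz":0,"gripper":0.03},{"dx":-0.15,"dy":0,"dz":0,"rx":0,"ry":0,"rz":0,"gripper":0.03},{"dx":-0.15,"dy":0,"dz":0,"rx":0,"ry":0,"rz":0,"gripper":0.03}]' 25;  python3 -c "
from h import *
look('7');go(.6763,.0366,.17,by)"
```

```text
clock: 9.95
position: [0.583, 0.3555, 0.0212]
ee_rot: [[0.009, 0.974, -0.228], [0.0, -0.228, -0.974], [-1.0, 0.009, -0.002]]
force: [-0.3, -1.3, 7.3]
grip_width: 0.0647
clock: 10.58
position: [0.5831, 0.357, 0.1769]
ee_rot: [[0.016, 0.974, -0.228], [0.004, -0.228, -0.974], [-1.0, 0.014, -0.008]]
force: [1.3, 0.1, -0.8]
grip_width: 0.0647
t 10.68 pos [0.5816 0.3555 0.1721] zaxis [-0.228 -0.974 -0.003] xaxis [ 0.01   0.001 -1.   ] F [ 0.  -0.3 -1. ] w 0.0648
-> d [0.0029 0.1649 0.2889] rot [-6.8 -0.1 -0.6] len 0.333 rows 6
```

View pics/scene7.png

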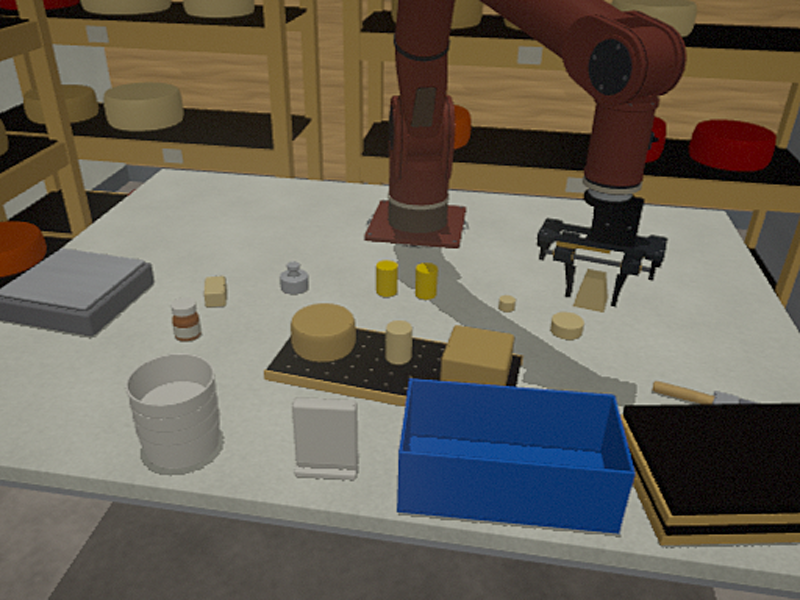

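The opening of 64.7 mm doesn't match a 50 mm base, so I'll take a closer look.

Run:
```python
from h import *
a=imaging.snapshot('scene')[120:215,330:440,::-1]; b=imaging.snapshot('top')[90:200,40:150,::-1]
cv2.imwrite('pics/z7.png',np.hstack([cv2.resize(a,(400,345),interpolation=cv2.INTER_CUBIC),cv2.resize(b,(345,345),interpolation=cv2.INTER_CUBIC)])); obs()
```

```text
t 10.78 pos [0.581  0.3549 0.1702] zaxis [-0.228 -0.974 -0.001] xaxis [ 0.008 -0.001 -1.   ] F [ 0.2  0.1 -0.9] w 0.0643
```

View pics/z7.png

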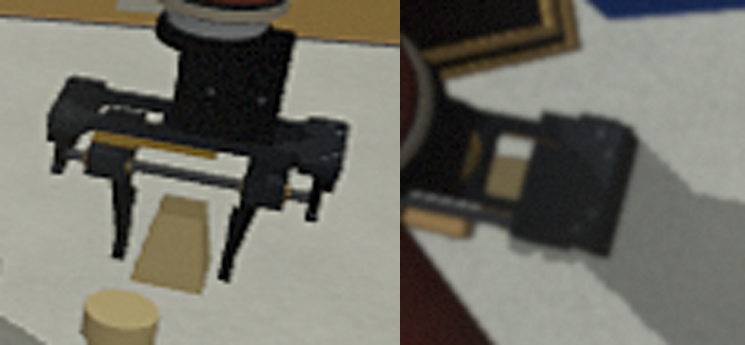

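```bash
cat > ov.py <<'E'
from h import *
im=imaging.snapshot('scene'); p,R=obs()
hsv=cv2.cvtColor(im,cv2.COLOR_RGB2HSV)
mk=masks('pyramid',('scene',))['scene']
ys,xs=np.nonzero(mk); print(mk.sum(),xs.min(),xs.max(),ys.min(),ys.max())
# fit incl z with scene only; x fixed at TCP
off=np.array([xs.min()-10,ys.min()-10]);sz=(int(np.ptp(xs))+21,int(np.ptp(ys))+21)
big=cv2.resize(mk[off[1]:off[1]+sz[1],off[0]:off[0]+sz[0]].astype(np.uint8),None,fx=S,fy=S,interpolation=cv2.INTER_NEAREST)>0
def cost(q):
    r=hullmask('scene',place(M['pyramid'],[p[0],q[0],q[1]],q[2]),off,sz); return 1-(r&big).sum()/(r|big).sum()
for y0 in range(-45,45,15):
    q0=np.array([p[1],np.radians(y0),p[2]-.021]); s=np.vstack([q0,q0+[.005,0,0],q0+[0,.2,0],q0+[0,0,.008]])
    q=minimize(cost,q0,method='Nelder-Mead',options=dict(initial_simplex=s)); print(y0,np.round(q.x,4),round(np.degrees(q.x[1]),1),round(q.fun,3))
x0,y0=330,120
pic=cv2.resize(im[y0:y0+95,x0:x0+110,::-1],None,fx=7,fy=6.0,interpolation=cv2.INTER_CUBIC)
pic=cv2.resize(im[y0:y0+95,x0:x0+110,::-1],None,fx=6,fy=6,interpolation=cv2.INTER_CUBIC)
for yaw,col in((77,(0,0,255)),(51,(255,0,0))):
    P=(proj('scene',place(M['pyramid'],[p[0],p[1],np.radians(yaw)],p[2]-.021))-[x0,y0]+.5)*6
    o=[0,1,3,2]
    for b in(0,4): cv2.polylines(pic,[P[[b+i for i in o]].astype(np.int32).reshape(-1,1,2)],True,col,1)
cv2.imwrite('pics/ov.png',pic)
E
python3 ov.py
```

```text
t 10.82 pos [0.581  0.3549 0.1699] zaxis [-0.228 -0.974 -0.001] xaxis [ 0.007 -0.001 -1.   ] F [ 0.2 -0.2 -0.5] w 0.0642
   pyramid scene 0.97 [380, 185, 24, 26]
449 366 387 174 200
-45 [ 0.355  -0.2315  0.1521] -13.3 0.054
-30 [ 0.3549 -0.2322  0.1523] -13.3 0.054
-15 [ 0.355  -0.2368  0.1521] -13.6 0.054
0 [ 0.355  -0.2416  0.1522] -13.8 0.054
15 [ 0.3551 -0.2307  0.1521] -13.2 0.054
30 [0.3549 1.3345 0.1521] 76.5 0.054
```

View pics/ov.png

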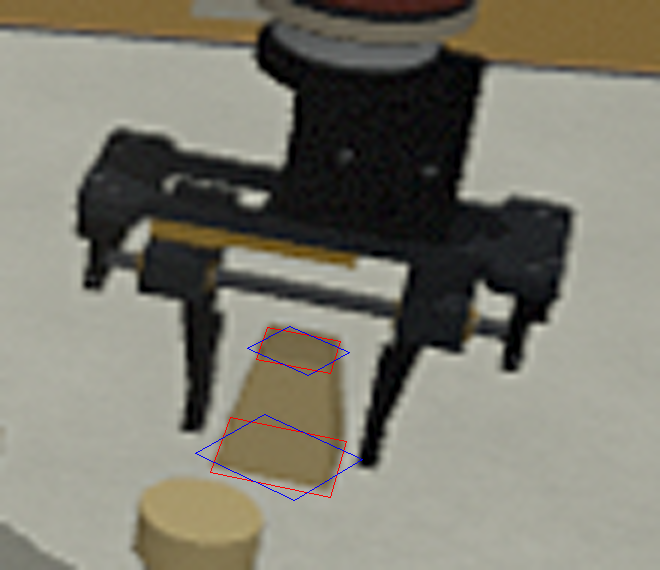

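The overlay shows the pyramid aligned with the jaws (yaw 76.5°) and hanging upright between the tips, so it is lifted. I'll carry it gently.

```bash
python3 -m creep '[{"dx":0,"dy":0.012,"dz":0.021,"rx":-0.5,"ry":0,"rz":0,"gripper":0.03},{"dx":0,"dy":0.034,"dz":0.06,"rx":-1.5,"ry":0,"rz":0,"gripper":0.03},{"dx":0,"dy":0.06,"dz":0.105,"rx":-2.5,"ry":0,"rz":0,"gripper":0.03},{"dx":0,"dy":0.088,"dz":0.154,"rx":-4,"ry":0,"rz":0,"gripper":0.03},{"dx":0,"dy":0.116,"dz":0.203,"rx":-5,"ry":0,"rz":0,"gripper":0.03},{"dx":0,"dy":0.142,"dz":0.249,"rx":-6,"ry":0,"rz":0,"gripper":0.03},{"dx":0,"dy":0.158,"dz":0.277,"rx":-6.8,"ry":0,"rz":0,"gripper":0.03},{"dx":0,"dy":0.1649,"dz":0.2889,"rx":-6.8,"ry":0,"rz":0,"gripper":0.03}]' 25; python3 held.py pyramid .15 8 .676 .0366;python3 -c "
from h import *
go(.6763,.0366,.06,by)"
```

```text
clock: 11.88
position: [0.6758, 0.0334, 0.1698]
ee_rot: [[0.006, 0.993, -0.114], [-0.002, -0.114, -0.993], [-1.0, 0.006, 0.001]]
force: [0.4, 0.8, -0.9]
grip_width: 0.0643
t 11.88 pos [0.6758 0.0334 0.1698] zaxis [-0.114 -0.993  0.001] xaxis [ 0.006 -0.002 -1.   ] F [ 0.4  0.8 -0.9] w 0.0643
   pyramid scene 0.86 [249, 192, 23, 27]
   pyramid top 0.27 [417, 161, 31, 28]
pyramid ('scene', 'top') [ 0.5479 -0.3126] yaw 47.9 iou- 0.643 board xy mm [ -17.4 -361.2]
pyramid ('top',) [ 0.5479 -0.3126] yaw 47.9 iou- 0.287 board xy mm [ -17.4 -361.2]
pyramid ('scene',) [0.6717 0.0347] yaw 83.7 iou- 0.073 board xy mm [67.1 -2.4]
t 12.07 pos [0.6753 0.0382 0.1706] zaxis [-0.109 -0.994 -0.001] xaxis [ 0.007  0.    -1.   ] F [ 0.1  0.1 -0.5] w 0.0646
-> d [0.1106 0.0005 0.0016] rot [ 0.1 -0.1 -0.4] len 0.111 rows 2
```

View pics/scene8.png

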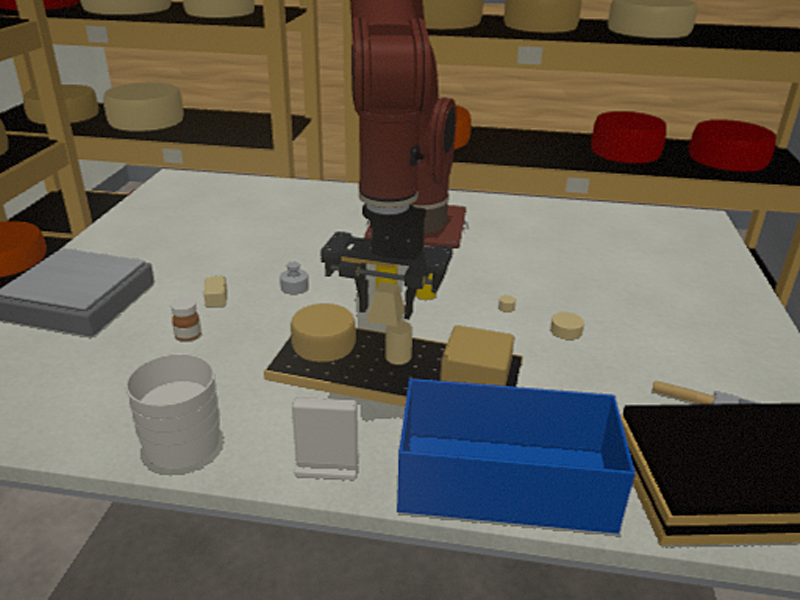

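```bash
python3 -m creep '[{"dx":0.02,"dy":0.0005,"dz":0.0016,"rx":0,"ry":0,"rz":-0.4,"gripper":0.03},{"dx":0.05,"dy":0.0005,"dz":0.0016,"rx":0,"ry":0,"rz":-0.4,"gripper":0.03},{"dx":0.08,"dy":0.0005,"dz":0.0016,"rx":0,"ry":0,"rz":-0.4,"gripper":0.03},{"dx":0.105,"dy":0.0005,"dz":0.0016,"rx":0,"ry":0,"rz":-0.4,"gripper":0.03},{"dx":0.1186,"dy":0.0005,"dz":0.0016,"rx":0,"ry":0,"rz":-0.4,"gripper":0.03},{"dx":0.1206,"dy":0.0005,"dz":0.0016,"rx":0,"ry":0,"rz":-0.4,"gripper":0.03},{"dx":0.1206,"dy":0.0005,"dz":0.0016,"rx":0,"ry":0,"rz":-0.4,"gripper":0.03}]' 25; python3 held.py pyramid .03 9 .676 .0366;python3 -c "
from h import *
go(.6763,.0366,.0405,by)"
```

```text
clock: 12.95
position: [0.6768, 0.0371, 0.0506]
ee_rot: [[0.001, 0.994, -0.109], [0.001, -0.109, -0.994], [-1.0, 0.0, -0.001]]
force: [-1.0, -0.7, 0.2]
grip_width: 0.0646
t 12.95 pos [0.6768 0.0371 0.0506] zaxis [-0.109 -0.994 -0.001] xaxis [ 0.001  0.001 -1.   ] F [-1.  -0.7  0.2] w 0.0646
   pyramid scene 0.84 [249, 233, 20, 26]
pyramid ('scene',) [0.6711 0.0366] yaw 83.7 iou- 0.055 board xy mm [66.4 -0.6]
t 13.15 pos [0.677  0.0367 0.0509] zaxis [-0.109 -0.994 -0.001] xaxis [ 0.001  0.001 -1.   ] F [-0.5 -0.6 -0.4] w 0.0647
-> d [ 0.0104 -0.0007  0.0002] rot [ 0.1 -0.1 -0.1] len 0.01 rows 1
```

View pics/scene9.png

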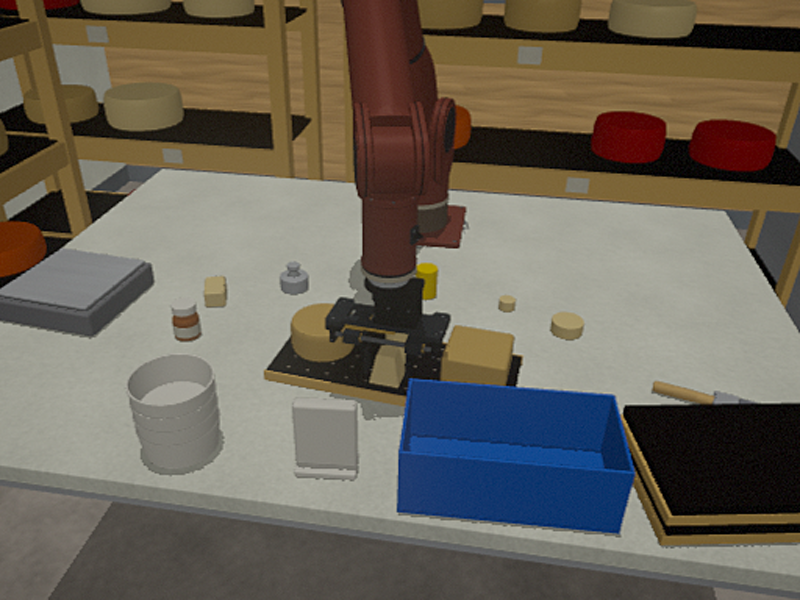

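```bash
python3 -m creep '[{"dx":0.004,"dy":-0.0005,"dz":0,"rx":0,"ry":0,"rz":0,"gripper":0.03},{"dx":0.0075,"dy":-0.0005,"dz":0,"rx":0,"ry":0,"rz":0,"gripper":0.03},{"dx":0.0098,"dy":-0.0005,"dz":0,"rx":0,"ry":0,"rz":0,"gripper":0.03},{"dx":0.0098,"dy":-0.0005,"dz":0,"rx":0,"ry":0,"rz":0,"gripper":0.03},{"dx":0.0098,"dy":-0.0005,"dz":0,"rx":0,"ry":0,"rz":0,"gripper":0.03}]' 25; python3 -c "
from h import *
obs();imaging.snapshot('top');imaging.snapshot('top');obs()"
```

```text
clock: 13.78
position: [0.6764, 0.0367, 0.0412]
ee_rot: [[0.001, 0.994, -0.109], [0.001, -0.109, -0.994], [-1.0, 0.001, -0.001]]
force: [-2.1, -0.2, 2.1]
grip_width: 0.0645
t 13.78 pos [0.6764 0.0367 0.0412] zaxis [-0.109 -0.994 -0.001] xaxis [ 0.001  0.001 -1.   ] F [-2.1 -0.2  2.1] w 0.0645
t 13.88 pos [0.6764 0.0367 0.0412] zaxis [-0.109 -0.994 -0.001] xaxis [ 0.001  0.001 -1.   ] F [-2.5 -0.   3.3] w 0.0642
```

Contact (Fz about +3 N). Release and go up.

```bash
python3 -m creep '[{"dx":0,"dy":0,"dz":0,"rx":0,"ry":0,"rz":0,"gripper":0.084},{"dx":0,"dy":0,"dz":0,"rx":0,"ry":0,"rz":0,"gripper":0.084},{"dx":0,"dy":0,"dz":0,"rx":0,"ry":0,"rz":0,"gripper":0.084},{"dx":-0.03,"dy":0,"dz":0,"rx":0,"ry":0,"rz":0,"gripper":0.084},{"dx":-0.09,"dy":0,"dz":0,"rx":0,"ry":0,"rz":0,"gripper":0.084},{"dx":-0.13,"dy":0,"dz":0,"rx":0,"ry":0,"rz":0,"gripper":0.084},{"dx":-0.13,"dy":0,"dz":0,"rx":0,"ry":0,"rz":0,"gripper":0.084}]' 25; python3 -c "
from h import *
go(.4315,.3470,.16,by)"
```

```text
clock: 14.75
position: [0.6784, 0.037, 0.1756]
ee_rot: [[0.008, 0.994, -0.11], [0.001, -0.11, -0.994], [-1.0, 0.008, -0.002]]
force: [-0.2, -0.4, -1.0]
grip_width: 0.0834
t 14.75 pos [0.6784 0.037  0.1756] zaxis [-0.11  -0.994 -0.002] xaxis [ 0.008  0.001 -1.   ] F [-0.2 -0.4 -1. ] w 0.0834
-> d [ 0.0141 -0.2795 -0.281 ] rot [ 0.1 -0.1 -0.4] len 0.397 rows 7
```

```bash
python3 -m creep '[{"dx":0.01,"dy":-0.2795,"dz":-0.281,"rx":0,"ry":0,"rz":-0.4,"gripper":0.087},{"dx":0.01,"dy":-0.2795,"dz":-0.281,"rx":0,"ry":0,"rz":-0.4,"gripper":0.087},{"dx":0.01,"dy":-0.2795,"dz":-0.281,"rx":0,"ry":0,"rz":-0.4,"gripper":0.087},{"dx":0.01,"dy":-0.2795,"dz":-0.281,"rx":0,"ry":0,"rz":-0.4,"gripper":0.087},{"dx":0.01,"dy":-0.2795,"dz":-0.281,"rx":0,"ry":0,"rz":-0.4,"gripper":0.087},{"dx":0.01,"dy":-0.2795,"dz":-0.281,"rx":0,"ry":0,"rz":-0.4,"gripper":0.087},{"dx":0.01,"dy":-0.2795,"dz":-0.281,"rx":0,"ry":0,"rz":-0.4,"gripper":0.087},{"dx":0.01,"dy":-0.2795,"dz":-0.281,"rx":0,"ry":0,"rz":-0.4,"gripper":0.087}]' 25; python3 held.py pyramid .02 10 .676 .0366; python3 held.py drum .02 10 .605 .0445; python3 -c "
from h import *
go(.4315,.3470,.017,by)"
```

```text
clock: 15.75
position: [0.4298, 0.3482, 0.1633]
ee_rot: [[0.0, 0.994, -0.106], [0.002, -0.106, -0.994], [-1.0, -0.0, -0.002]]
force: [-0.6, -0.8, 0.9]
grip_width: 0.0873
t 15.75 pos [0.4298 0.3482 0.1633] zaxis [-0.106 -0.994 -0.002] xaxis [ 0.     0.002 -1.   ] F [-0.6 -0.8  0.9] w 0.0873
   pyramid scene 0.82 [251, 236, 20, 25]
   pyramid top 0.81 [245, 124, 21, 22]
pyramid ('scene', 'top') [0.6738 0.0371] yaw -7.8 iou- 0.066 board xy mm [69.   0.2]
pyramid ('top',) [0.6744 0.037 ] yaw -7.2 iou- 0.04 board xy mm [69.6  0.2]
pyramid ('scene',) [0.6708 0.037 ] yaw -7.3 iou- 0.064 board xy mm [66.1 -0.2]
t 15.95 pos [0.4326 0.3454 0.1636] zaxis [-0.112 -0.994 -0.002] xaxis [ 0.001  0.002 -1.   ] F [ 0.2  0.4 -0.6] w 0.0871
   drum scene 0.87 [248, 179, 17, 21]
   drum scene 0.77 [273, 181, 14, 25]
   drum scene 0.69 [306, 227, 44, 38]
   drum scene 0.61 [254, 219, 19, 32]
   drum top 0.71 [239, 150, 23, 20]
   drum top 0.69 [273, 265, 17, 25]
   drum top 0.64 [232, 268, 26, 19]
drum ('scene', 'top') [0.602  0.0446] yaw 0.0 iou- 0.174 board xy mm [-3.2 -0.2]
drum ('top',) [0.6033 0.045 ] yaw 0.0 iou- 0.133 board xy mm [-1.9  0.3]
drum ('scene',) [0.5997 0.0442] yaw 0.0 iou- 0.2 board xy mm [-5.4 -0.9]
t 16.15 pos [0.4321 0.3462 0.164 ] zaxis [-0.111 -0.994 -0.002] xaxis [ 0.001  0.002 -1.   ] F [ 0.3 -0.1  0.1] w 0.0869
-> d [ 0.147  -0.0008 -0.0005] rot [-0.  -0.1 -0. ] len 0.147 rows 3
```

View pics/top10.png

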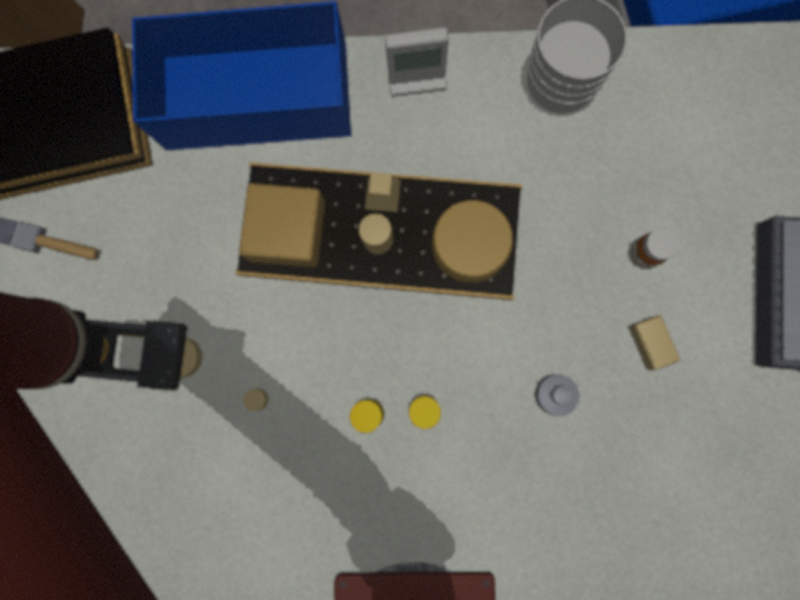

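Drum (375,233) and pyramid (381,190) stand well: gap about 23 mm, yaw parallel. Now the disc.

```bash
python3 -m creep '[{"dx":0.05,"dy":-0.0005,"dz":-0.0005,"rx":0,"ry":0,"rz":0,"gripper":0.087},{"dx":0.11,"dy":-0.0005,"dz":-0.0005,"rx":0,"ry":0,"rz":0,"gripper":0.087},{"dx":0.14,"dy":-0.0005,"dz":-0.0005,"rx":0,"ry":0,"rz":0,"gripper":0.087},{"dx":0.147,"dy":-0.0005,"dz":-0.0005,"rx":0,"ry":0,"rz":0,"gripper":0.087},{"dx":0.147,"dy":-0.0005,"dz":-0.0005,"rx":0,"ry":0,"rz":0,"gripper":0.087},{"dx":0.147,"dy":-0.0005,"dz":-0.0005,"rx":0,"ry":0,"rz":0,"gripper":0.06}]' 25; python3 -c "
from h import *
go(.4315,.3470,.017,by);look('11',('scene',))"
```

```text
clock: 16.9
position: [0.4328, 0.3478, 0.0187]
ee_rot: [[0.003, 0.994, -0.111], [0.004, -0.111, -0.994], [-1.0, 0.003, -0.004]]
force: [0.1, 0.1, 0.3]
grip_width: 0.0827
t 16.9 pos [0.4328 0.3478 0.0187] zaxis [-0.111 -0.994 -0.004] xaxis [ 0.003  0.004 -1.   ] F [0.1 0.1 0.3] w 0.0827
-> d [ 0.0016 -0.0012  0.001 ] rot [-0.  -0.2 -0.2] len 0.002 rows 1
```

View pics/scene11.png

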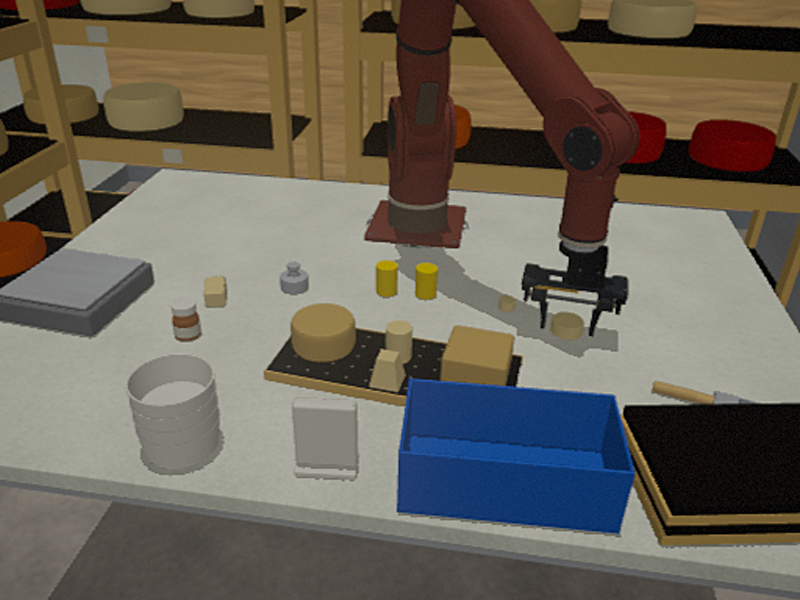

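```bash
python3 -m creep '[{"dx":0.0015,"dy":-0.001,"dz":0,"rx":0,"ry":0,"rz":0,"gripper":0.07},{"dx":0.0015,"dy":-0.001,"dz":0,"rx":0,"ry":0,"rz":0,"gripper":0.045},{"dx":0.0015,"dy":-0.001,"dz":0,"rx":0,"ry":0,"rz":0,"gripper":0.045},{"dx":0.0015,"dy":-0.001,"dz":0,"rx":0,"ry":0,"rz":0,"gripper":0.045},{"dx":0.0015,"dy":-0.001,"dz":0,"rx":0,"ry":0,"rz":0,"gripper":0.045}]' 25; python3 -m creep '[{"dx":-0.02,"dy":0,"dz":0,"rx":0,"ry":0,"rz":0,"gripper":0.045},{"dx":-0.06,"dy":0,"dz":0,"rx":0,"ry":0,"rz":0,"gripper":0.045},{"dx":-0.11,"dy":0,"dz":0,"rx":0,"ry":0,"rz":0,"gripper":0.045},{"dx":-0.16,"dy":0,"dz":0,"rx":0,"ry":0,"rz":0,"gripper":0.045},{"dx":-0.17,"dy":0,"dz":0,"rx":0,"ry":0,"rz":0,"gripper":0.045},{"dx":-0.17,"dy":0,"dz":0,"rx":0,"ry":0,"rz":0,"gripper":0.045}]' 25;  python3 -c "
from h import *
look('12');go(.5897,-.0946,.18,by)"
```

```text
clock: 17.58
position: [0.4319, 0.3479, 0.0174]
ee_rot: [[0.004, 0.994, -0.111], [0.004, -0.111, -0.994], [-1.0, 0.003, -0.004]]
force: [-0.6, -1.2, 5.1]
grip_width: 0.0617
clock: 18.32
position: [0.4314, 0.3474, 0.1882]
ee_rot: [[0.005, 0.994, -0.111], [0.004, -0.111, -0.994], [-1.0, 0.004, -0.005]]
force: [-0.2, 0.0, -1.5]
grip_width: 0.0617
t 18.43 pos [0.4307 0.3467 0.1862] zaxis [-0.111 -0.994 -0.003] xaxis [ 0.002  0.002 -1.   ] F [-1.5 -0.6 -1.6] w 0.0618
-> d [0.0054 0.2071 0.4209] rot [-0.  -0.2 -0.1] len 0.469 rows 8
```

View pics/scene12.png

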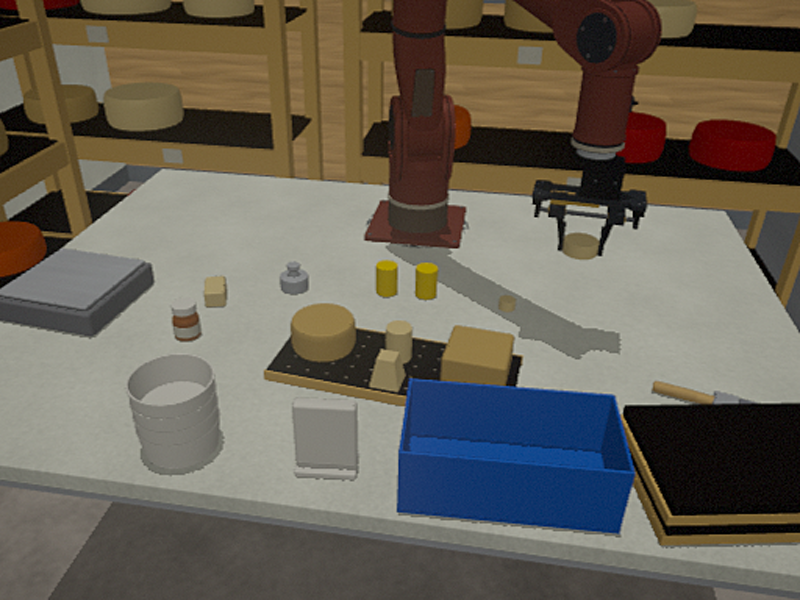

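Disc held flat at (581,246). Carry it to the wheel.

```bash
python3 -m creep '[{"dx":0,"dy":0.02,"dz":0.041,"rx":0,"ry":0,"rz":0,"gripper":0.045},{"dx":0,"dy":0.045,"dz":0.091,"rx":0,"ry":0,"rz":0,"gripper":0.045},{"dx":0,"dy":0.072,"dz":0.146,"rx":0,"ry":0,"rz":0,"gripper":0.045},{"dx":0,"dy":0.099,"dz":0.201,"rx":0,"ry":0,"rz":0,"gripper":0.045},{"dx":0,"dy":0.126,"dz":0.256,"rx":0,"ry":0,"rz":0,"gripper":0.045},{"dx":0,"dy":0.153,"dz":0.311,"rx":0,"ry":0,"rz":0,"gripper":0.045},{"dx":0,"dy":0.18,"dz":0.366,"rx":0,"ry":0,"rz":0,"gripper":0.045},{"dx":0,"dy":0.2,"dz":0.4065,"rx":0,"ry":0,"rz":0,"gripper":0.045}]' 25; python3 -c "
from h import *
imaging.snapshot('top');imaging.snapshot('top');imaging.snapshot('top');imaging.snapshot('top');go(.5897,-.0946,.11,by)"
```

```text
clock: 19.42
position: [0.5837, -0.0826, 0.1835]
ee_rot: [[-0.001, 0.994, -0.113], [0.002, -0.113, -0.994], [-1.0, -0.001, -0.002]]
force: [0.5, 0.8, -1.5]
grip_width: 0.0614
t 19.62 pos [ 0.5834 -0.08    0.1835] zaxis [-0.113 -0.994 -0.003] xaxis [-0.001  0.003 -1.   ] F [ 0.3 -0.4 -0.6] w 0.0615
-> d [0.0734 0.008  0.014 ] rot [-0.1 -0.2  0.1] len 0.075 rows 2
```

```bash
python3 -m creep '[{"dx":0.01,"dy":0.008,"dz":0.014,"rx":0,"ry":0,"rz":0,"gripper":0.045},{"dx":0.03,"dy":0.008,"dz":0.014,"rx":0,"ry":0,"rz":0,"gripper":0.045},{"dx":0.055,"dy":0.008,"dz":0.014,"rx":0,"ry":0,"rz":0,"gripper":0.045},{"dx":0.075,"dy":0.008,"dz":0.014,"rx":0,"ry":0,"rz":0,"gripper":0.045},{"dx":0.0815,"dy":0.008,"dz":0.014,"rx":0,"ry":0,"rz":0,"gripper":0.045},{"dx":0.0815,"dy":0.008,"dz":0.014,"rx":0,"ry":0,"rz":0,"gripper":0.045}]' 25; python3 held.py disc .0845 13 .5897 -.0946; python3 -c "
from h import *
go(.5897,-.0946,.0934,by)"
```

```text
clock: 20.38
position: [0.5894, -0.0943, 0.1014]
ee_rot: [[-0.002, 0.994, -0.112], [0.003, -0.112, -0.994], [-1.0, -0.003, -0.003]]
force: [-0.4, -0.2, 0.2]
grip_width: 0.0615
t 20.38 pos [ 0.5894 -0.0943  0.1014] zaxis [-0.112 -0.994 -0.003] xaxis [-0.002  0.003 -1.   ] F [-0.4 -0.2  0.2] w 0.0615
   disc scene 0.67 [205, 197, 19, 17]
disc ('scene',) [ 0.5811 -0.0968] yaw 0.0 iou- 0.182 board xy mm [  -8.3 -143.1]
t 20.57 pos [ 0.5902 -0.0946  0.1028] zaxis [-0.113 -0.994 -0.003] xaxis [ 0.     0.003 -1.   ] F [ 0.2 -0.7 -1.3] w 0.0614
-> d [ 0.0094 -0.0005  0.0001] rot [-0.1 -0.2  0. ] len 0.009 rows 1
```

View pics/scene13.png

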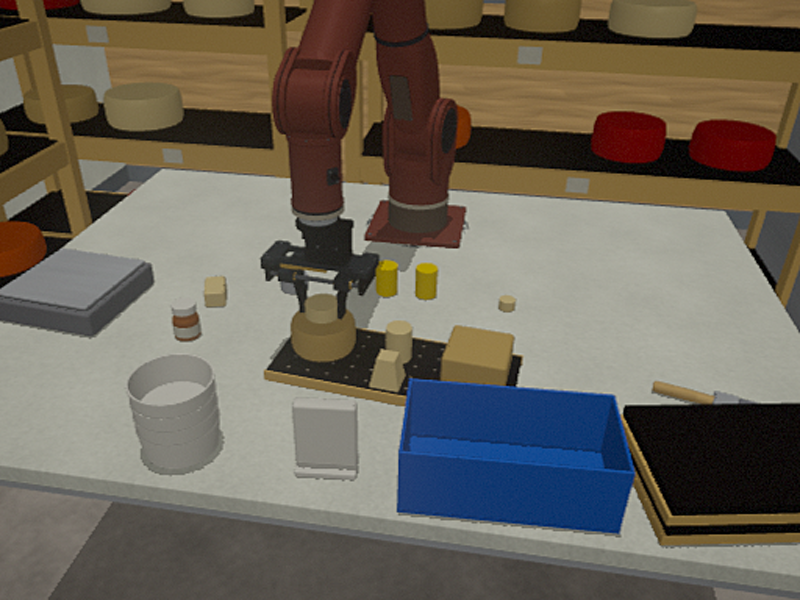

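```bash
python3 -m creep '[{"dx":0.004,"dy":-0.0005,"dz":0,"rx":0,"ry":-0.2,"rz":0,"gripper":0.045},{"dx":0.008,"dy":-0.0005,"dz":0,"rx":0,"ry":-0.2,"rz":0,"gripper":0.045},{"dx":0.0094,"dy":-0.0005,"dz":0,"rx":0,"ry":-0.2,"rz":0,"gripper":0.045},{"dx":0.0094,"dy":-0.0005,"dz":0,"rx":0,"ry":-0.2,"rz":0,"gripper":0.045},{"dx":0.0094,"dy":-0.0005,"dz":0,"rx":0,"ry":-0.2,"rz":0,"gripper":0.045}]' 25; python3 -c "
from h import *
go(.5897,-.0946,.0934,by)"
```

```text
clock: 21.2
position: [0.5897, -0.0945, 0.0935]
ee_rot: [[-0.0, 0.994, -0.113], [-0.0, -0.113, -0.994], [-1.0, -0.0, 0.001]]
force: [-2.3, 0.2, 1.7]
grip_width: 0.0618
t 21.2 pos [ 0.5897 -0.0945  0.0935] zaxis [-0.113 -0.994  0.001] xaxis [-0. -0. -1.] F [-2.3  0.2  1.7] w 0.0618
-> d [0.0001 0.0001 0.0001] rot [-0.1  0.   0. ] len 0.0 rows 1
```

```bash
python3 -m creep '[{"dx":0,"dy":0,"dz":0,"rx":0,"ry":0,"rz":0,"gripper":0.08},{"dx":0,"dy":0,"dz":0,"rx":0,"ry":0,"rz":0,"gripper":0.08},{"dx":0,"dy":0,"dz":0,"rx":0,"ry":0,"rz":0,"gripper":0.08},{"dx":-0.03,"dy":0,"dz":0,"rx":0,"ry":0,"rz":0,"gripper":0.08},{"dx":-0.08,"dy":0,"dz":0,"rx":0,"ry":0,"rz":0,"gripper":0.08},{"dx":-0.09,"dy":0,"dz":0,"rx":0,"ry":0,"rz":0,"gripper":0.08}]' 25; python3 -c "
from h import *
go(.3675,.2305,.15,by);go(.50,.15,.17,by)"
```

```text
clock: 21.95
position: [0.5915, -0.0946, 0.1873]
ee_rot: [[0.005, 0.994, -0.113], [-0.001, -0.113, -0.994], [-1.0, 0.005, 0.001]]
force: [-0.2, 1.0, 0.2]
grip_width: 0.0802
t 21.95 pos [ 0.5915 -0.0946  0.1873] zaxis [-0.113 -0.994  0.001] xaxis [ 0.005 -0.001 -1.   ] F [-0.2  1.   0.2] w 0.0802
-> d [ 0.0357 -0.2595 -0.2977] rot [-0.1  0.  -0.3] len 0.397 rows 7
t 21.95 pos [ 0.5915 -0.0946  0.1873] zaxis [-0.113 -0.994  0.001] xaxis [ 0.005 -0.001 -1.   ] F [-0.2  1.   0.2] w 0.0802
-> d [ 0.0165 -0.1186 -0.2327] rot [-0.1  0.  -0.3] len 0.262 rows 5
```

```bash
python3 -m creep '[{"dx":0.02,"dy":-0.2595,"dz":-0.2977,"rx":0,"ry":0,"rz":0,"gripper":0.065},{"dx":0.02,"dy":-0.2595,"dz":-0.2977,"rx":0,"ry":0,"rz":0,"gripper":0.065},{"dx":0.02,"dy":-0.2595,"dz":-0.2977,"rx":0,"ry":0,"rz":0,"gripper":0.065},{"dx":0.02,"dy":-0.2595,"dz":-0.2977,"rx":0,"ry":0,"rz":0,"gripper":0.065},{"dx":0.02,"dy":-0.2595,"dz":-0.2977,"rx":0,"ry":0,"rz":0,"gripper":0.065},{"dx":0.02,"dy":-0.2595,"dz":-0.2977,"rx":0,"ry":0,"rz":0,"gripper":0.065},{"dx":0.02,"dy":-0.2595,"dz":-0.2977,"rx":0,"ry":0,"rz":0,"gripper":0.065},{"dx":0.02,"dy":-0.2595,"dz":-0.2977,"rx":0,"ry":0,"rz":0,"gripper":0.065}]' 15; python3 held.py disc .076 14 .5897 -.0946; python3 -c "
from h import *
go(.3665,.2308,.06,by)"
```

```text
clock: 22.95
position: [0.3665, 0.2314, 0.1654]
ee_rot: [[0.005, 0.994, -0.11], [-0.001, -0.11, -0.994], [-1.0, 0.005, 0.001]]
force: [-0.1, 0.1, 0.5]
grip_width: 0.0653
t 22.95 pos [0.3665 0.2314 0.1654] zaxis [-0.11  -0.994  0.001] xaxis [ 0.005 -0.001 -1.   ] F [-0.1  0.1  0.5] w 0.0653
   disc scene 0.68 [207, 199, 23, 19]
   disc top 0.82 [303, 154, 26, 28]
disc ('scene', 'top') [ 0.5866 -0.0953] yaw 0.0 iou- 0.109 board xy mm [  -3. -141.]
disc ('top',) [ 0.5878 -0.0953] yaw 0.0 iou- 0.127 board xy mm [  -1.8 -140.9]
disc ('scene',) [ 0.5849 -0.0956] yaw 0.0 iou- 0.08 board xy mm [  -4.6 -141.5]
t 23.15 pos [0.3682 0.2293 0.1655] zaxis [-0.115 -0.993  0.001] xaxis [ 0.005 -0.001 -1.   ] F [ 0.4 -1.  -0.5] w 0.065
-> d [ 0.1055 -0.0024 -0.0014] rot [-0.3  0.  -0.3] len 0.106 rows 2
```

View pics/top14.png

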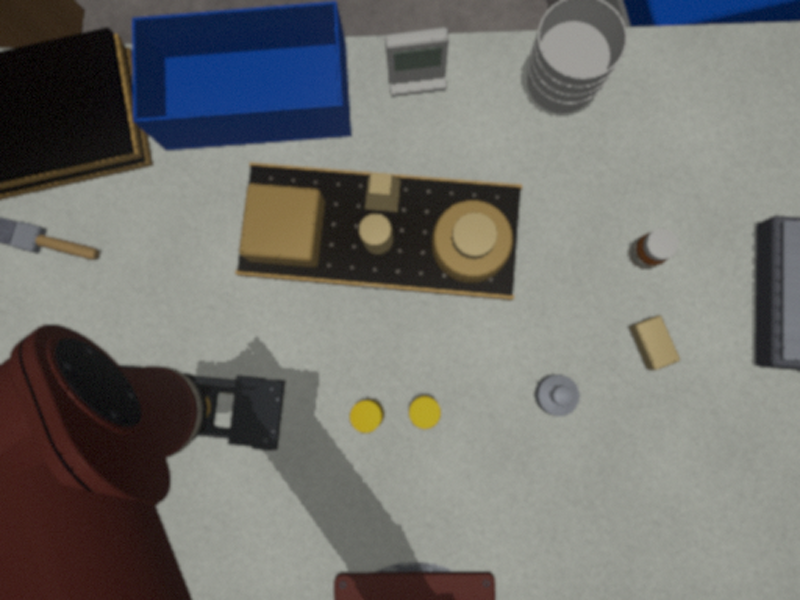

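View pics/scene14.png

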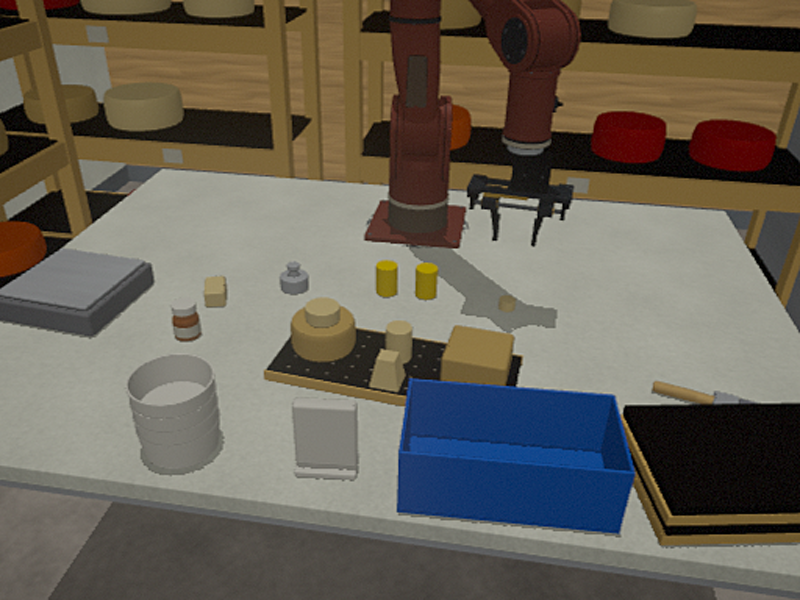

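Disc is centred on the wheel: top (475,234), scene (322,313). Down for the button.

```bash
python3 -m creep '[{"dx":0.04,"dy":-0.0015,"dz":-0.0014,"rx":0,"ry":0,"rz":-0.3,"gripper":0.065},{"dx":0.09,"dy":-0.0015,"dz":-0.0014,"rx":0,"ry":0,"rz":-0.3,"gripper":0.065},{"dx":0.125,"dy":-0.0015,"dz":-0.0014,"rx":0,"ry":0,"rz":-0.3,"gripper":0.065},{"dx":0.138,"dy":-0.0015,"dz":-0.0014,"rx":0,"ry":0,"rz":-0.3,"gripper":0.065},{"dx":0.138,"dy":-0.0015,"dz":-0.0014,"rx":0,"ry":0,"rz":-0.3,"gripper":0.065},{"dx":0.138,"dy":-0.0015,"dz":-0.0014,"rx":0,"ry":0,"rz":-0.3,"gripper":0.065}]' 15; python3 -c "
from h import *
go(.3672,.2307,.0165,by);
a=imaging.snapshot('scene')[150:215,285:365,::-1];cv2.imwrite('pics/z15.png',cv2.resize(a,None,fx=8,fy=8,interpolation=cv2.INTER_CUBIC))"
```

```text
clock: 23.9
position: [0.3686, 0.2311, 0.0287]
ee_rot: [[0.002, 0.993, -0.115], [0.0, -0.115, -0.993], [-1.0, 0.002, -0.0]]
force: [-1.0, 1.0, -0.1]
grip_width: 0.0649
t 23.9 pos [0.3686 0.2311 0.0287] zaxis [-0.115 -0.993 -0.   ] xaxis [ 0.002  0.    -1.   ] F [-1.   1.  -0.1] w 0.0649
-> d [ 0.0122 -0.0013  0.0006] rot [-0.3 -0.  -0.1] len 0.012 rows 1
```

View pics/z15.png

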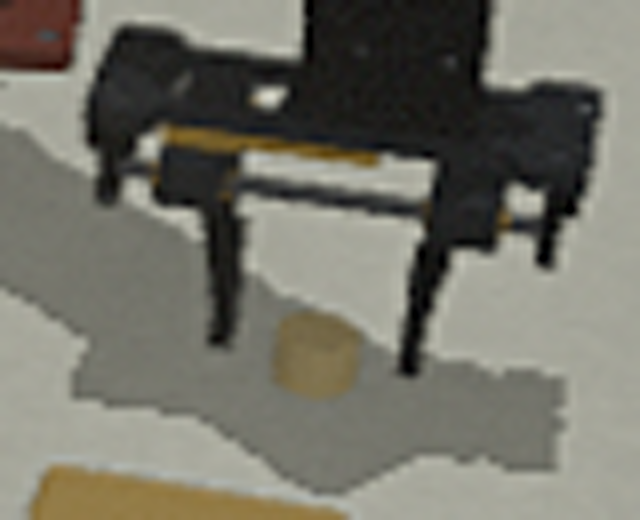

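```bash
python3 -m creep '[{"dx":0.008,"dy":-0.0005,"dz":0.0003,"rx":0,"ry":0,"rz":0,"gripper":0.065},{"dx":0.0122,"dy":-0.0005,"dz":0.0003,"rx":0,"ry":0,"rz":0,"gripper":0.05},{"dx":0.0122,"dy":-0.0005,"dz":0.0003,"rx":0,"ry":0,"rz":0,"gripper":0.02},{"dx":0.0122,"dy":-0.0005,"dz":0.0003,"rx":0,"ry":0,"rz":0,"gripper":0.02},{"dx":0.0122,"dy":-0.0005,"dz":0.0003,"rx":0,"ry":0,"rz":0,"gripper":0.02},{"dx":0.0122,"dy":-0.0005,"dz":0.0003,"rx":0,"ry":0,"rz":0,"gripper":0.02},{"dx":0.0122,"dy":-0.0005,"dz":0.0003,"rx":0,"ry":0,"rz":0,"gripper":0.02}]' 20; python3 -c "
from h import *
obs()
a=imaging.snapshot('scene')[150:215,285:365,::-1];cv2.imwrite('pics/z16.png',cv2.resize(a,None,fx=8,fy=8,interpolation=cv2.INTER_CUBIC))"
```

```text
clock: 24.82
position: [0.3681, 0.231, 0.0167]
ee_rot: [[0.002, 0.993, -0.115], [0.0, -0.115, -0.993], [-1.0, 0.002, -0.0]]
force: [0.1, 0.1, 0.5]
grip_width: 0.0334
t 24.82 pos [0.3681 0.231  0.0167] zaxis [-0.115 -0.993 -0.   ] xaxis [ 0.002  0.    -1.   ] F [0.1 0.1 0.5] w 0.0334
```

View pics/z16.png

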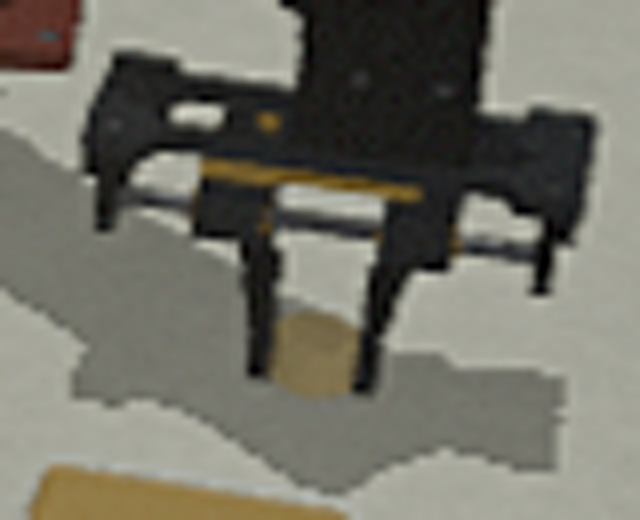

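```bash
python3 -m creep '[{"dx":-0.02,"dy":0,"dz":0,"rx":0,"ry":0,"rz":0,"gripper":0.02},{"dx":-0.06,"dy":0,"dz":0,"rx":0,"ry":0,"rz":0,"gripper":0.02},{"dx":-0.11,"dy":0,"dz":0,"rx":0,"ry":0,"rz":0,"gripper":0.02},{"dx":-0.16,"dy":0,"dz":0,"rx":0,"ry":0,"rz":0,"gripper":0.02},{"dx":-0.18,"dy":0,"dz":0,"rx":0,"ry":0,"rz":0,"gripper":0.02},{"dx":-0.18,"dy":0,"dz":0,"rx":0,"ry":0,"rz":0,"gripper":0.02}]' 20;  python3 -c "
from h import *
look('17');go(.5895,-.0948,.19,by)
imaging.snapshot('scene')"
```

```text
clock: 25.62
position: [0.3685, 0.2314, 0.198]
ee_rot: [[0.005, 0.993, -0.115], [0.001, -0.116, -0.993], [-1.0, 0.005, -0.002]]
force: [-0.5, -0.7, -0.7]
grip_width: 0.0331
t 25.73 pos [0.3674 0.2306 0.1958] zaxis [-0.115 -0.993  0.   ] xaxis [ 0.001 -0.    -1.   ] F [ 0.4  0.8 -1.1] w 0.0331
-> d [0.0062 0.2582 0.2976] rot [-0.3  0.  -0.1] len 0.394 rows 7
```

View pics/scene17.png

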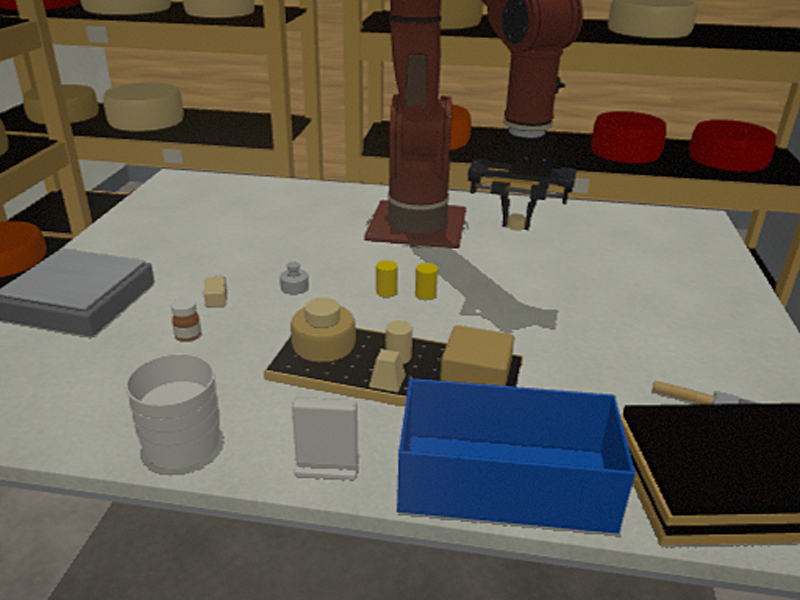

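Button held (517,222). Carry it over.

```bash
python3 -m creep '[{"dx":0,"dy":0.02,"dz":0.023,"rx":0,"ry":0,"rz":0,"gripper":0.02},{"dx":0,"dy":0.055,"dz":0.063,"rx":0,"ry":0,"rz":0,"gripper":0.02},{"dx":0,"dy":0.095,"dz":0.109,"rx":0,"ry":0,"rz":0,"gripper":0.02},{"dx":0,"dy":0.135,"dz":0.155,"rx":0,"ry":0,"rz":0,"gripper":0.02},{"dx":0,"dy":0.175,"dz":0.201,"rx":0,"ry":0,"rz":0,"gripper":0.02},{"dx":0,"dy":0.215,"dz":0.247,"rx":0,"ry":0,"rz":0,"gripper":0.02},{"dx":0,"dy":0.245,"dz":0.282,"rx":0,"ry":0,"rz":0,"gripper":0.02},{"dx":0,"dy":0.2582,"dz":0.2976,"rx":0,"ry":0,"rz":0,"gripper":0.02}]' 20; python3 -c "
from h import *
[imaging.snapshot('top') for i in range(4)];go(.5895,-.0948,.128,by)"
```

```text
clock: 26.78
position: [0.5893, -0.0976, 0.1935]
ee_rot: [[-0.003, 0.993, -0.118], [-0.001, -0.118, -0.993], [-1.0, -0.003, 0.001]]
force: [0.5, -0.5, -0.5]
grip_width: 0.0329
t 26.98 pos [ 0.5886 -0.0933  0.1948] zaxis [-0.114 -0.993 -0.   ] xaxis [-0.001  0.    -1.   ] F [ 0.1  1.6 -0.8] w 0.0339
-> d [0.0668 0.0011 0.0014] rot [-0.2 -0.   0.1] len 0.067 rows 2
```

```bash
python3 -m creep '[{"dx":0.02,"dy":0.0011,"dz":0.0014,"rx":0,"ry":0,"rz":0,"gripper":0.02},{"dx":0.045,"dy":0.0011,"dz":0.0014,"rx":0,"ry":0,"rz":0,"gripper":0.02},{"dx":0.062,"dy":0.0011,"dz":0.0014,"rx":0,"ry":0,"rz":0,"gripper":0.02},{"dx":0.0668,"dy":0.0011,"dz":0.0014,"rx":0,"ry":0,"rz":0,"gripper":0.02},{"dx":0.0668,"dy":0.0011,"dz":0.0014,"rx":0,"ry":0,"rz":0,"gripper":0.02}]' 20; python3 -c "
from h import *
[imaging.snapshot('top') for i in range(3)];go(.5895,-.0948,.1187,by)
a=imaging.snapshot('scene')[140:235,150:270,::-1];cv2.imwrite('pics/z18.png',cv2.resize(a,None,fx=6,fy=6,interpolation=cv2.INTER_CUBIC))"
```

```text
clock: 27.6
position: [0.5896, -0.0944, 0.1284]
ee_rot: [[-0.001, 0.994, -0.114], [0.0, -0.114, -0.994], [-1.0, -0.001, -0.0]]
force: [-0.4, -0.3, -0.2]
grip_width: 0.0331
t 27.75 pos [ 0.59   -0.0948  0.129 ] zaxis [-0.114 -0.993 -0.   ] xaxis [ 0.  0. -1.] F [ 0.4 -0.4  0.3] w 0.0331
-> d [ 0.0103 -0.0005  0.0001] rot [-0.2 -0.  -0. ] len 0.01 rows 1
```

View pics/z18.png

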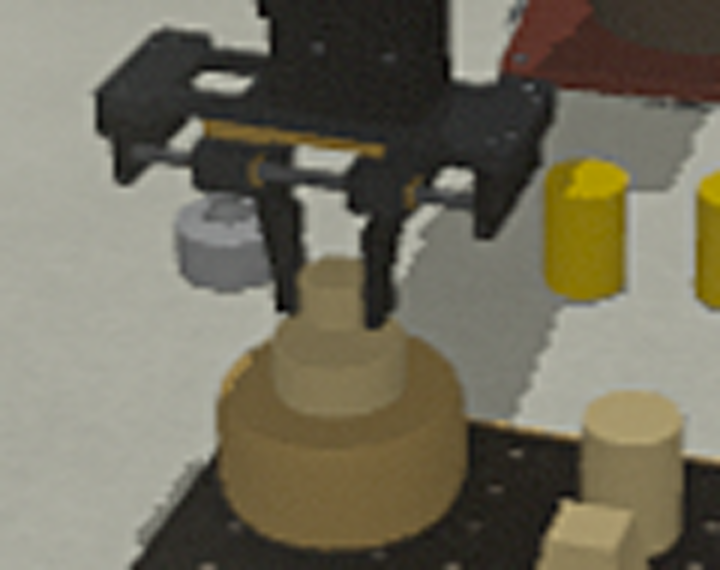

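```bash
python3 -m creep '[{"dx":0.004,"dy":-0.0003,"dz":0,"rx":0,"ry":0,"rz":0,"gripper":0.02},{"dx":0.008,"dy":-0.0003,"dz":0,"rx":0,"ry":0,"rz":0,"gripper":0.02},{"dx":0.0102,"dy":-0.0003,"dz":0,"rx":0,"ry":0,"rz":0,"gripper":0.02},{"dx":0.0102,"dy":-0.0003,"dz":0,"rx":0,"ry":0,"rz":0,"gripper":0.02},{"dx":0.0102,"dy":-0.0003,"dz":0,"rx":0,"ry":0,"rz":0,"gripper":0.02}]' 20; python3 -c "
from h import *
[imaging.snapshot('top') for i in range(2)];go(.5895,-.0948,.1187,by)
a=imaging.snapshot('scene')[140:235,150:270,::-1];cv2.imwrite('pics/z19.png',cv2.resize(a,None,fx=6,fy=6,interpolation=cv2.INTER_CUBIC))"
```

```text
clock: 28.42
position: [0.5896, -0.0949, 0.1188]
ee_rot: [[0.0, 0.993, -0.114], [0.0, -0.114, -0.993], [-1.0, -0.0, -0.0]]
force: [-1.0, -0.1, 2.8]
grip_width: 0.0333
t 28.52 pos [ 0.5897 -0.0948  0.1188] zaxis [-0.114 -0.993 -0.   ] xaxis [ 0.  0. -1.] F [-1.6 -0.5  3.2] w 0.0334
-> d [ 0.0001 -0.0002  0.    ] rot [-0.2 -0.  -0. ] len 0.0 rows 1
```

View pics/z19.png

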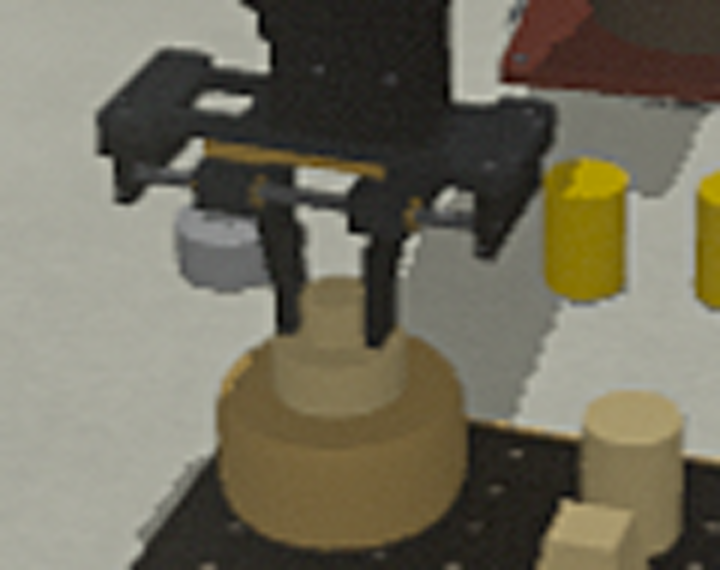

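Touching (Fz about +3 N) and centred. Release and rise.

```bash
python3 -m creep '[{"dx":0,"dy":0,"dz":0,"rx":0,"ry":0,"rz":0,"gripper":0.06},{"dx":0,"dy":0,"dz":0,"rx":0,"ry":0,"rz":0,"gripper":0.06},{"dx":0,"dy":0,"dz":0,"rx":0,"ry":0,"rz":0,"gripper":0.06},{"dx":-0.02,"dy":0,"dz":0,"rx":0,"ry":0,"rz":0,"gripper":0.06},{"dx":-0.06,"dy":0,"dz":0,"rx":0,"ry":0,"rz":0,"gripper":0.06},{"dx":-0.08,"dy":0,"dz":0,"rx":0,"ry":0,"rz":0,"gripper":0.07},{"dx":-0.08,"dy":0,"dz":0,"rx":0,"ry":0,"rz":0,"gripper":0.07}]' 20; python3 -c "
from h import *
go(.439,-.3612,.18,108.5)"
```

```text
clock: 29.45
position: [0.5906, -0.095, 0.2004]
ee_rot: [[0.003, 0.993, -0.114], [-0.0, -0.114, -0.993], [-1.0, 0.003, -0.0]]
force: [0.3, -1.1, -0.2]
grip_width: 0.0682
t 29.45 pos [ 0.5906 -0.095   0.2004] zaxis [-0.114 -0.993 -0.   ] xaxis [ 0.003 -0.    -1.   ] F [ 0.3 -1.1 -0.2] w 0.0682
-> d [ 0.02   -0.1203  0.2818] rot [-25.1   0.   -0.2] len 0.307 rows 5
```

```bash
python3 -m creep '[{"dx":0,"dy":-0.1203,"dz":0.2818,"rx":-25.5,"ry":0,"rz":0,"gripper":0.075},{"dx":0,"dy":-0.1203,"dz":0.2818,"rx":-25.5,"ry":0,"rz":0,"gripper":0.075},{"dx":0,"dy":-0.1203,"dz":0.2818,"rx":-25.5,"ry":0,"rz":0,"gripper":0.075},{"dx":0.02,"dy":-0.1203,"dz":0.2818,"rx":-25.5,"ry":0,"rz":0,"gripper":0.075},{"dx":0.02,"dy":-0.1203,"dz":0.2818,"rx":-25.5,"ry":0,"rz":0,"gripper":0.075},{"dx":0.02,"dy":-0.1203,"dz":0.2818,"rx":-25.5,"ry":0,"rz":0,"gripper":0.075},{"dx":0.02,"dy":-0.1203,"dz":0.2818,"rx":-25.5,"ry":0,"rz":0,"gripper":0.075}]' 25; python3 held.py button .102 20 .5897 -.0946; python3 -c "
from h import *
go(.439,-.3612,.06,109)"
```

```text
clock: 30.32
position: [0.4386, -0.3607, 0.1788]
ee_rot: [[0.002, 0.946, 0.324], [0.001, 0.324, -0.946], [-1.0, 0.002, -0.0]]
force: [-0.1, 0.3, -0.1]
grip_width: 0.0753
t 30.32 pos [ 0.4386 -0.3607  0.1788] zaxis [ 0.324 -0.946 -0.   ] xaxis [ 0.002  0.001 -1.   ] F [-0.1  0.3 -0.1] w 0.0753
   button scene 0.68 [206, 191, 14, 10]
   button top 0.46 [304, 149, 17, 16]
   button top 0.4 [243, 150, 182, 87]
button ('scene', 'top') [ 0.5855 -0.0947] yaw 0.0 iou- 0.133 board xy mm [  -4.2 -140.5]
button ('top',) [ 0.5866 -0.0945] yaw 0.0 iou- 0.101 board xy mm [  -3.1 -140.2]
button ('scene',) [ 0.5806 -0.096 ] yaw 0.0 iou- 0.073 board xy mm [  -8.9 -142.4]
t 30.52 pos [ 0.44   -0.3597  0.1799] zaxis [ 0.327 -0.945  0.001] xaxis [ 0.003  0.    -1.   ] F [-0.4 -0.1  0.4] w 0.075
-> d [ 0.1199 -0.0019  0.001 ] rot [ 0.1  0.1 -0.2] len 0.12 rows 2
```

View pics/top20.png

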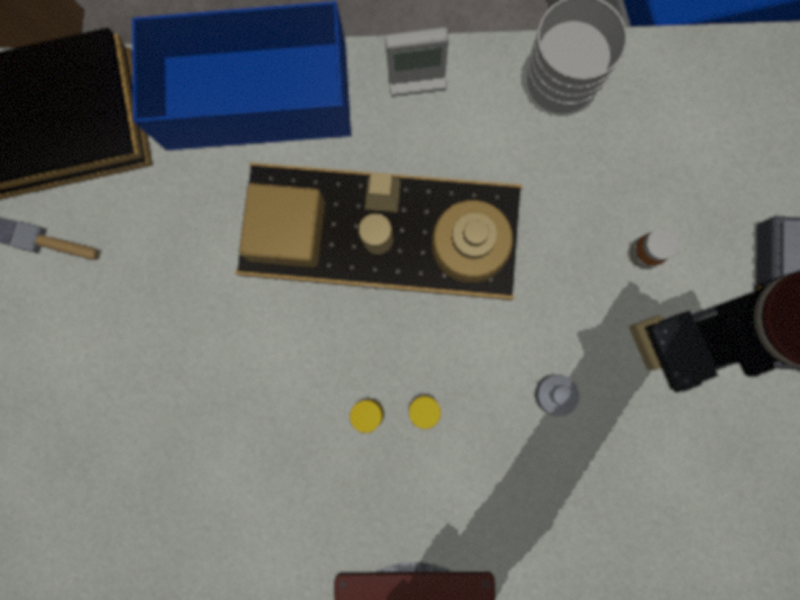

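View pics/scene20.png

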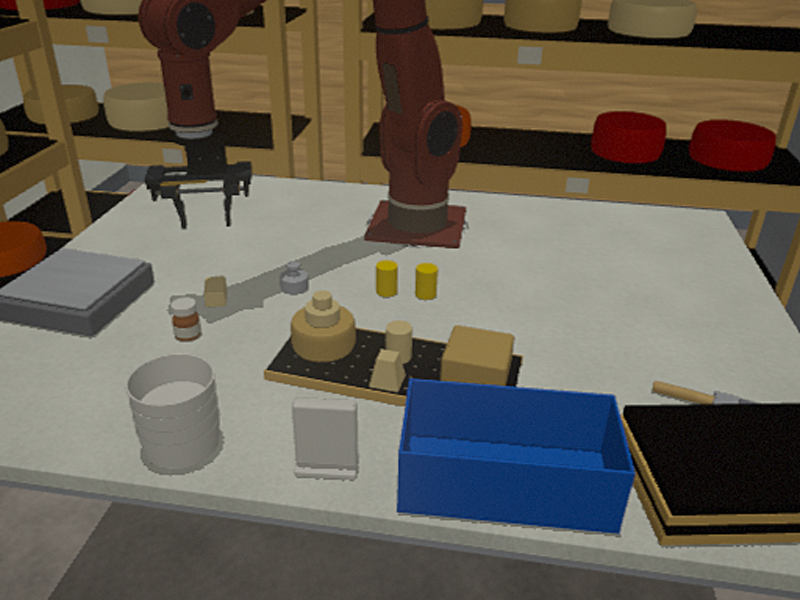

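The stack stands centred: button at top (477,232), disc at (475,234). Now the loaf.

```bash
python3 -m creep '[{"dx":0.05,"dy":-0.0015,"dz":0.001,"rx":0,"ry":0,"rz":-0.2,"gripper":0.075},{"dx":0.1,"dy":-0.0015,"dz":0.001,"rx":0,"ry":0,"rz":-0.2,"gripper":0.075},{"dx":0.14,"dy":-0.0015,"dz":0.001,"rx":0,"ry":0,"rz":-0.2,"gripper":0.075},{"dx":0.16,"dy":-0.0015,"dz":0.001,"rx":0,"ry":0,"rz":-0.2,"gripper":0.075},{"dx":0.162,"dy":-0.0015,"dz":0.001,"rx":0,"ry":0,"rz":-0.2,"gripper":0.075},{"dx":0.162,"dy":-0.0015,"dz":0.001,"rx":0,"ry":0,"rz":-0.2,"gripper":0.075}]' 25; python3 -c "
from h import *
go(.439,-.3612,.018,109)
a=imaging.snapshot('scene')[140:220,90:190,::-1];cv2.imwrite('pics/z21.png',cv2.resize(a,None,fx=7,fy=7,interpolation=cv2.INTER_CUBIC))"
```

```text
clock: 31.28
position: [0.4404, -0.361, 0.0187]
ee_rot: [[0.001, 0.945, 0.328], [-0.002, 0.328, -0.945], [-1.0, 0.001, 0.002]]
force: [0.4, 0.0, 0.1]
grip_width: 0.0751
t 31.27 pos [ 0.4404 -0.361   0.0187] zaxis [ 0.328 -0.945  0.002] xaxis [ 0.001 -0.002 -1.   ] F [0.4 0.  0.1] w 0.0751
-> d [ 0.0007 -0.0014 -0.0002] rot [ 0.1  0.1 -0. ] len 0.002 rows 1
```

View pics/z21.png

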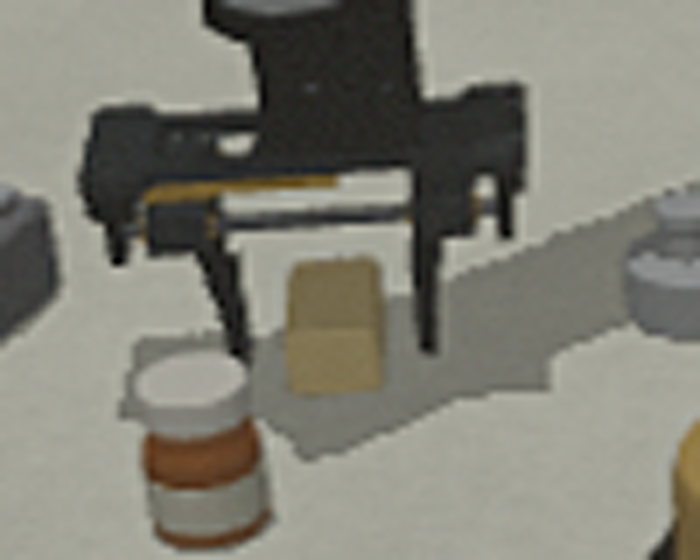

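```bash
python3 -m creep '[{"dx":0.0007,"dy":-0.0008,"dz":0,"rx":0,"ry":0,"rz":0,"gripper":0.055},{"dx":0.0007,"dy":-0.0008,"dz":0,"rx":0,"ry":0,"rz":0,"gripper":0.03},{"dx":0.0007,"dy":-0.0008,"dz":0,"rx":0,"ry":0,"rz":0,"gripper":0.03},{"dx":0.0007,"dy":-0.0008,"dz":0,"rx":0,"ry":0,"rz":0,"gripper":0.03},{"dx":0.0007,"dy":-0.0008,"dz":0,"rx":0,"ry":0,"rz":0,"gripper":0.03},{"dx":0.0007,"dy":-0.0008,"dz":0,"rx":0,"ry":0,"rz":0,"gripper":0.03}]' 25; python3 -m creep '[{"dx":-0.02,"dy":0,"dz":0,"rx":0,"ry":0,"rz":0,"gripper":0.03},{"dx":-0.06,"dy":0,"dz":0,"rx":0,"ry":0,"rz":0,"gripper":0.03},{"dx":-0.11,"dy":0,"dz":0,"rx":0,"ry":0,"rz":0,"gripper":0.03},{"dx":-0.16,"dy":0,"dz":0,"rx":0,"ry":0,"rz":0,"gripper":0.03},{"dx":-0.195,"dy":0,"dz":0,"rx":0,"ry":0,"rz":0,"gripper":0.03},{"dx":-0.195,"dy":0,"dz":0,"rx":0,"ry":0,"rz":0,"gripper":0.03}]' 25;  python3 held.py loaf .193 22 .439 -.3612; python3 -c "
from h import *
go(.50,0,.21,by)"
```

```text
clock: 32.08
position: [0.4397, -0.3615, 0.0185]
ee_rot: [[0.002, 0.945, 0.328], [-0.002, 0.328, -0.945], [-1.0, 0.001, 0.002]]
force: [-1.3, -0.5, 1.9]
grip_width: 0.0415
clock: 32.83
position: [0.4407, -0.362, 0.2165]
ee_rot: [[0.006, 0.945, 0.328], [-0.005, 0.328, -0.945], [-1.0, 0.004, 0.007]]
force: [-1.0, -0.2, -1.3]
grip_width: 0.0422
t 32.83 pos [ 0.4407 -0.362   0.2165] zaxis [ 0.328 -0.945  0.007] xaxis [ 0.006 -0.005 -1.   ] F [-1.  -0.2 -1.3] w 0.0422
   loaf scene 0.68 [129, 130, 16, 22]
   loaf top 0.45 [465, 193, 6, 9]
loaf ('scene', 'top') [ 0.4215 -0.3711] yaw 202.9 iou- 0.537 board xy mm [-136.6 -433.3]
loaf ('top',) [ 0.4873 -0.332 ] yaw 99.5 iou- 0.912 board xy mm [ -75.6 -387.3]
loaf ('scene',) [ 0.4214 -0.3704] yaw 203.0 iou- 0.073 board xy mm [-136.8 -432.7]
t 33.02 pos [ 0.4388 -0.3607  0.2118] zaxis [ 0.328 -0.945  0.   ] xaxis [-0.    -0.001 -1.   ] F [ 0.4 -1.5 -1.1] w 0.0415
-> d [ 0.0016  0.176  -0.3207] rot [25.5  0.   0. ] len 0.366 rows 6
```

View pics/scene22.png

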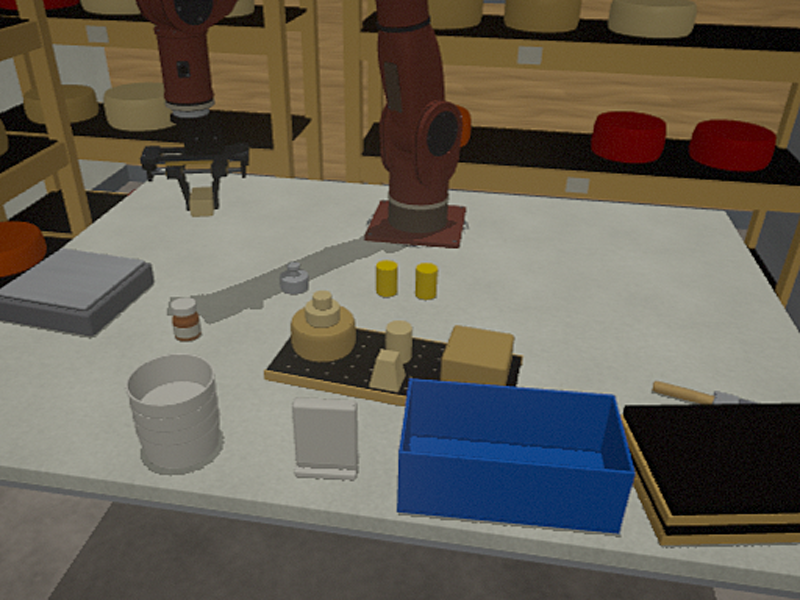

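```bash
python3 -m creep '[{"dx":0,"dy":0.015,"dz":-0.028,"rx":2.5,"ry":0,"rz":0,"gripper":0.03},{"dx":0,"dy":0.04,"dz":-0.073,"rx":6,"ry":0,"rz":0,"gripper":0.03},{"dx":0,"dy":0.066,"dz":-0.12,"rx":10,"ry":0,"rz":0,"gripper":0.03},{"dx":0,"dy":0.092,"dz":-0.168,"rx":14,"ry":0,"rz":0,"gripper":0.03},{"dx":0,"dy":0.118,"dz":-0.215,"rx":18,"ry":0,"rz":0,"gripper":0.03},{"dx":0,"dy":0.144,"dz":-0.262,"rx":22,"ry":0,"rz":0,"gripper":0.03},{"dx":0,"dy":0.165,"dz":-0.30,"rx":25,"ry":0,"rz":0,"gripper":0.03},{"dx":0,"dy":0.176,"dz":-0.3207,"rx":25.5,"ry":0,"rz":0,"gripper":0.03}]' 25; python3 -c "
from h import *
go(.6207,.1836,.17,by)"
```

```text
clock: 34.02
position: [0.4994, 0.0028, 0.2104]
ee_rot: [[-0.002, 0.994, -0.109], [0.0, -0.109, -0.994], [-1.0, -0.002, 0.0]]
force: [-0.4, -1.1, -0.6]
grip_width: 0.0417
t 34.02 pos [0.4994 0.0028 0.2104] zaxis [-0.109 -0.994  0.   ] xaxis [-0.002  0.    -1.   ] F [-0.4 -1.1 -0.6] w 0.0417
-> d [ 0.0401  0.101  -0.193 ] rot [0.1 0.  0.1] len 0.221 rows 4
```

```bash
python3 -m creep '[{"dx":0,"dy":0.015,"dz":-0.029,"rx":0,"ry":0,"rz":0,"gripper":0.03},{"dx":0,"dy":0.038,"dz":-0.073,"rx":0,"ry":0,"rz":0,"gripper":0.03},{"dx":0.01,"dy":0.064,"dz":-0.122,"rx":0,"ry":0,"rz":0,"gripper":0.03},{"dx":0.025,"dy":0.088,"dz":-0.168,"rx":0,"ry":0,"rz":0,"gripper":0.03},{"dx":0.035,"dy":0.098,"dz":-0.188,"rx":0,"ry":0,"rz":0,"gripper":0.03},{"dx":0.0401,"dy":0.101,"dz":-0.193,"rx":0,"ry":0,"rz":0,"gripper":0.03},{"dx":0.0401,"dy":0.101,"dz":-0.193,"rx":0,"ry":0,"rz":0,"gripper":0.03}]' 25; python3 -c "
from h import *
[imaging.snapshot('top') for i in range(3)];go(.6207,.1836,.104,by)"
```

```text
clock: 34.9
position: [0.6201, 0.1828, 0.1688]
ee_rot: [[-0.005, 0.994, -0.109], [-0.001, -0.109, -0.994], [-1.0, -0.004, 0.001]]
force: [-0.2, -0.5, -1.1]
grip_width: 0.0418
t 35.05 pos [0.6208 0.1822 0.1705] zaxis [-0.111 -0.994  0.001] xaxis [-0.002 -0.    -1.   ] F [ 0.9  0.  -0.9] w 0.0419
-> d [ 0.0665 -0.0001 -0.0014] rot [0.  0.  0.1] len 0.067 rows 2
```

```bash
python3 -m creep '[{"dx":0.02,"dy":0,"dz":-0.0008,"rx":0,"ry":0,"rz":0,"gripper":0.03},{"dx":0.045,"dy":0,"dz":-0.0008,"rx":0,"ry":0,"rz":0,"gripper":0.03},{"dx":0.062,"dy":0,"dz":-0.0008,"rx":0,"ry":0,"rz":0,"gripper":0.03},{"dx":0.0665,"dy":0,"dz":-0.0008,"rx":0,"ry":0,"rz":0,"gripper":0.03},{"dx":0.0665,"dy":0,"dz":-0.0008,"rx":0,"ry":0,"rz":0,"gripper":0.03}]' 25; python3 held.py loaf .0855 23 .6207 .183; python3 -c "
from h import *
go(.6208,.183,.0945,by)
a=imaging.snapshot('scene')[140:250,245:375,::-1];cv2.imwrite('pics/z23.png',cv2.resize(a,None,fx=5.4,fy=5.4,interpolation=cv2.INTER_CUBIC))"
```

```text
clock: 35.67
position: [0.6208, 0.183, 0.104]
ee_rot: [[-0.002, 0.994, -0.11], [-0.0, -0.11, -0.994], [-1.0, -0.002, 0.001]]
force: [0.1, 0.1, -0.6]
grip_width: 0.0418
t 35.67 pos [0.6208 0.183  0.104 ] zaxis [-0.11  -0.994  0.001] xaxis [-0.002 -0.    -1.   ] F [ 0.1  0.1 -0.6] w 0.0418
   loaf scene 0.79 [307, 213, 20, 26]
loaf ('scene',) [0.6164 0.1822] yaw 177.1 iou- 0.092 board xy mm [ -4.1 138.1]
t 35.88 pos [0.6212 0.1832 0.1049] zaxis [-0.11  -0.994  0.   ] xaxis [-0. -0. -1.] F [ 0.8 -0.1 -0.6] w 0.0417
-> d [ 0.0104 -0.0004  0.0003] rot [0. 0. 0.] len 0.01 rows 1
```

View pics/z23.png

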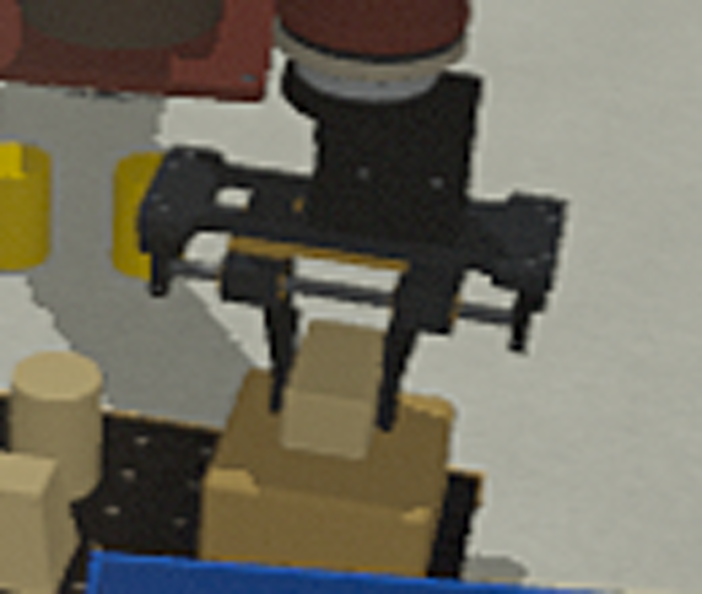

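Looks centred and parallel. Lower it on.

```bash
python3 -m creep '[{"dx":0.004,"dy":-0.0003,"dz":0.0003,"rx":0,"ry":0,"rz":0,"gripper":0.03},{"dx":0.008,"dy":-0.0003,"dz":0.0003,"rx":0,"ry":0,"rz":0,"gripper":0.03},{"dx":0.0104,"dy":-0.0003,"dz":0.0003,"rx":0,"ry":0,"rz":0,"gripper":0.03},{"dx":0.0104,"dy":-0.0003,"dz":0.0003,"rx":0,"ry":0,"rz":0,"gripper":0.03},{"dx":0.0104,"dy":-0.0003,"dz":0.0003,"rx":0,"ry":0,"rz":0,"gripper":0.03}]' 25; python3 -c "
from h import *
[imaging.snapshot('top') for i in range(2)];go(.6208,.183,.0945,by)"
```

```text
clock: 36.55
position: [0.6208, 0.1829, 0.0945]
ee_rot: [[-0.001, 0.994, -0.11], [-0.0, -0.11, -0.994], [-1.0, -0.001, 0.0]]
force: [-1.9, 0.6, 2.9]
grip_width: 0.0419
t 36.65 pos [0.6208 0.1829 0.0945] zaxis [-0.11  -0.994  0.   ] xaxis [-0.001 -0.    -1.   ] F [-1.3 -0.   3.5] w 0.042
-> d [-0.     -0.     -0.0001] rot [0. 0. 0.] len 0.0 rows 1
```

```bash
python3 -m creep '[{"dx":0,"dy":0,"dz":0,"rx":0,"ry":0,"rz":0,"gripper":0.07},{"dx":0,"dy":0,"dz":0,"rx":0,"ry":0,"rz":0,"gripper":0.07},{"dx":0,"dy":0,"dz":0,"rx":0,"ry":0,"rz":0,"gripper":0.07},{"dx":-0.02,"dy":0,"dz":0,"rx":0,"ry":0,"rz":0,"gripper":0.07},{"dx":-0.06,"dy":0,"dz":0,"rx":0,"ry":0,"rz":0,"gripper":0.07},{"dx":-0.11,"dy":0,"dz":0,"rx":0,"ry":0,"rz":0,"gripper":0.07},{"dx":-0.14,"dy":0,"dz":0,"rx":0,"ry":0,"rz":0,"gripper":0.07}]' 20; python3 -c "
from h import *
go(.50,.32,.25,by)"
```

```text
clock: 37.52
position: [0.6216, 0.1835, 0.2391]
ee_rot: [[0.004, 0.994, -0.11], [0.001, -0.11, -0.994], [-1.0, 0.003, -0.002]]
force: [0.5, 0.6, -0.5]
grip_width: 0.0697
t 37.52 pos [0.6216 0.1835 0.2391] zaxis [-0.11  -0.994 -0.002] xaxis [ 0.004  0.001 -1.   ] F [ 0.5  0.6 -0.5] w 0.0697
-> d [-0.0112 -0.1359 -0.1223] rot [ 0.  -0.1 -0.2] len 0.183 rows 3
```

```bash
python3 -m creep '[{"dx":-0.01,"dy":-0.15,"dz":-0.16,"rx":0,"ry":0,"rz":0,"gripper":0.07},{"dx":-0.01,"dy":-0.15,"dz":-0.16,"rx":0,"ry":0,"rz":0,"gripper":0.07},{"dx":-0.01,"dy":-0.15,"dz":-0.16,"rx":0,"ry":0,"rz":0,"gripper":0.07},{"dx":-0.01,"dy":-0.15,"dz":-0.16,"rx":0,"ry":0,"rz":0,"gripper":0.07},{"dx":-0.01,"dy":-0.15,"dz":-0.16,"rx":0,"ry":0,"rz":0,"gripper":0.07}]' 20
for a in "loaf .076 24 .6208 .183" "pyramid .02 24 .676 .0366" "drum .02 24 .605 .0445" "disc .076 24 .5897 -.0946" "button .102 24 .5897 -.0946" "block .02 24 .6208 .183" "wheel .02 24 .5897 -.0946" "jar 0 24 .576 -.361" "weight 0 24 .365 -.214"; do python3 held.py $a | grep "top'"; done; ls pics
```

```text
clock: 38.15
position: [0.4878, 0.3624, 0.251]
ee_rot: [[0.005, 0.995, -0.104], [0.003, -0.104, -0.995], [-1.0, 0.004, -0.004]]
force: [1.0, -0.2, -1.1]
grip_width: 0.0702
loaf ('scene', 'top') [0.6192 0.1832] yaw -5.5 iou- 0.084 board xy mm [ -1.5 139.4]
loaf ('top',) [0.6197 0.1837] yaw -4.0 iou- 0.074 board xy mm [ -1. 140.]
pyramid ('scene', 'top') [0.6732 0.0368] yaw 80.5 iou- 0.101 board xy mm [68.4 -0.2]
pyramid ('top',) [0.6741 0.0363] yaw -7.6 iou- 0.132 board xy mm [69.4 -0.5]
drum ('scene', 'top') [0.6033 0.0448] yaw 0.0 iou- 0.152 board xy mm [-2.   0.1]
drum ('top',) [0.6038 0.0447] yaw 0.0 iou- 0.058 board xy mm [-1.4  0. ]
disc ('scene', 'top') [ 0.5892 -0.0946] yaw 0.0 iou- 0.338 board xy mm [  -0.5 -140. ]
disc ('top',) [ 0.5894 -0.0947] yaw 0.0 iou- 0.352 board xy mm [  -0.3 -140.1]
button ('scene', 'top') [ 0.5858 -0.0948] yaw 0.0 iou- 0.134 board xy mm [  -3.9 -140.6]
button ('top',) [ 0.5865 -0.0945] yaw 0.0 iou- 0.138 board xy mm [  -3.2 -140.3]
block ('scene', 'top') [0.6207 0.1833] yaw 85.0 iou- 0.319 board xy mm [1.000e-01 1.396e+02]
block ('top',) [0.6212 0.
[... 342 characters left out ...]
0 iou- 0.211 board xy mm [  13.6 -404.4]
weight ('scene', 'top') [ 0.3649 -0.2148] yaw 0.0 iou- 0.1 board xy mm [-210.2 -284.3]
weight ('top',) [ 0.3649 -0.2141] yaw 0.0 iou- 0.044 board xy mm [-210.2 -283.5]
bf.png
bf2.png
crop_drum.png
ov.png
scene0.png
scene1.png
scene10.png
scene11.png
scene12.png
scene13.png
scene14.png
scene17.png
scene2.png
scene20.png
scene22.png
scene23.png
scene24.png
scene3.png
scene4.png
scene5.png
scene6.png
scene7.png
scene8.png
scene9.png
top0.png
top1.png
top10.png
top12.png
top13.png
top14.png
top17.png
top2.png
top20.png
top22.png
top23.png
top24.png
top3.png
top4.png
top5.png
top7.png
top8.png
top9.png
z15.png
z16.png
z18.png
z19.png
z21.png
z23.png
z7.png
```

View pics/top24.png

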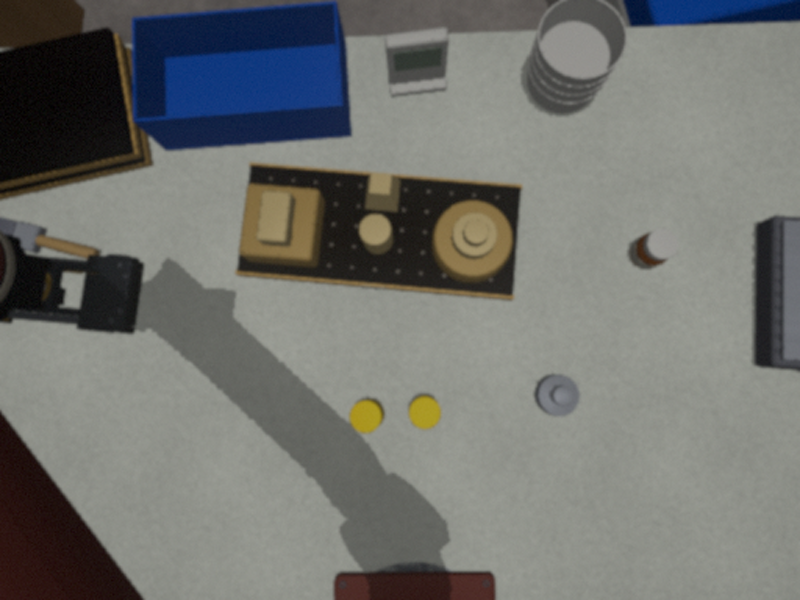

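View pics/scene24.png

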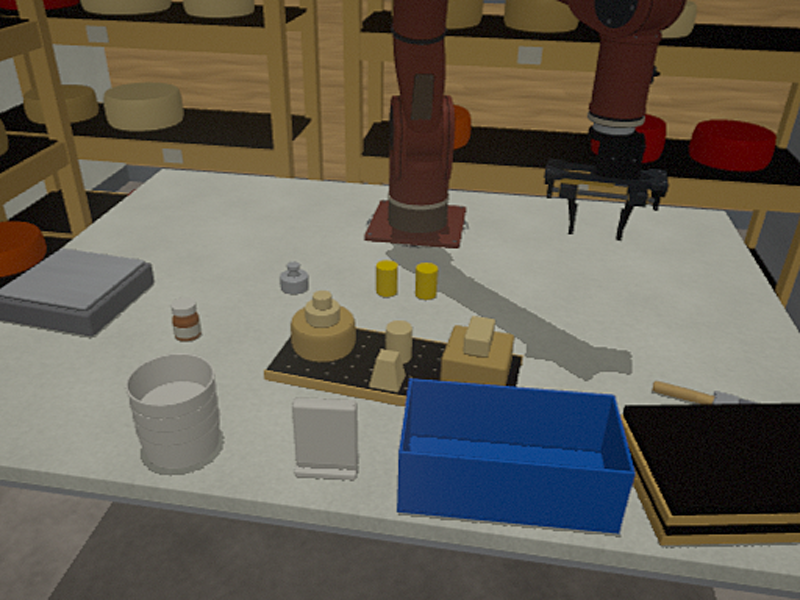

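```bash
python3 -c "
from h import *
obs(); print(bot.finish_job())"
```

```text
t 39.95 pos [0.4901 0.359  0.2489] zaxis [-0.11  -0.994 -0.002] xaxis [ 0.004  0.001 -1.   ] F [-0.3  0.3  0.3] w 0.0701
the job is handed in; nothing more can be done
None
```

I placed all five cheeses in the order asked and handed the job in at about 40 s of the 112 s. The arm is clear of everything and the gripper is empty and open.

Last checks, from the top camera's fits (calibration good to about 2 mm):

| Item | Result |
|---|---|
| Drum | 1.4 mm or less from the midpoint between wheel and block |
| Pyramid | straight behind the drum (0.5 mm sideways), foot gap about 23 mm, turned about 1° from the board |
| Disc | centred on the wheel to about 1–2 mm |
| Button | fits about 3 mm towards the robot of the wheel's centre and 1–3 mm off the disc's; looks centred in both pictures |
| Loaf | about 2 mm or less off the block's centre, about 1–2° off parallel |
| Jar and weight | jar fit shifted 1–2 mm on a poor fit, weight under 1 mm; the arm never went near either |

These checks disagreed or were odd:
- **Scene camera:** on its own it puts everything about 4–5 mm closer to the robot, and up to about 9 mm for the button. I took the top camera and the arm's own position as the reference.
- **Late fits:** some fits on the last pictures were poor because masks merged or were partly covered, mainly the wheel, the block and the disc.
- **Pyramid grip:** the fingers stopped at an opening of about 64 mm on a 50 mm base. I found no explanation, but the pyramid stayed aligned and upright, and was set down well.

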